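# Fetch the coin jar from the back of the desk caddy

## Task

The glass jar of coins stands at the back of the narrow wooden caddy, behind the glue stick and the slim blue jar with the white lid: first stand those two aside on the cork mat, then put the coin jar on the red notebook, and stand the yellow tape measure in the back place where the jar was, upright and lengthwise in the caddy. Only then put the blue jar and the glue stick back, each where it stood at the start. Tip nothing over and leave the blue and white eraser where it lies.

Things in the scene. Friction and masses are not known exactly. Their poses are not given: they have to be found in the camera images.
- caddy: Fixed light-wood caddy, 234 (x) x 96 (y): one open-topped lane 84 wide. Origin: centre of underside; +x to its back end. Floor 6 thick; side and back walls 6 thick, tops at z = 61; front lip 18 high. Blue felt (flush) is the back place (jar starts at x = +43, tape measure to end near +47, y = 0); grey felt discs at x = -24 and -79 hold blue jar and glue stick in either order.
- cork_mat: Thin cork mat, fixed, 180 (its x) x 130 (its y) x 6 thick; lies left or right of the caddy. Origin: centre of its underside.
- notebook: Red spiral notebook lying flat, fixed, 210 (its x) x 151 (its y) x 12 thick; on the other side of the caddy from the mat. Origin: centre of its underside.
- clip_jar: Slim blue plastic jar with white label band and white lid, standing, round, 42 across, 94 high, about 0.15 kg. Origin: centre of its foot, z up. Grip it above the caddy's walls.
- glue_stick: White and orange glue stick, standing, round, 28 across, 92 high, about 0.03 kg. Origin: centre of its foot, z up. Grip it above the caddy's walls.
- coin_jar: Small clear glass jar of copper coins, standing, round, 58 across, 60 high, 0.3 kg. Origin: centre of its foot, z up. In the lane only 13 are free at each side of it, about 39 behind it; in front there is room for a finger once the two things before it are gone.
- tape_measure: Yellow tape measure standing on edge, 32 thick (its x), 74 long (its y), 60 high, 0.24 kg; case from y = -25 to +37, small metal hook beyond it at -y. Origin: on its underside, mid-thickness; z up. Starts on the worktop in front of the caddy, to the left or right. In the lane its y lies along the caddy's x, either way round.
- eraser: Blue and white eraser lying on the worktop, 21 x 50 x 13; not part of the job. Origin: centre of its underside.

How it is judged:
On the way, in this order (a step that is already met when the one before it is completed fails the run):
1. blue jar and glue stick both stand on the cork mat, the coin jar still in its place (x of clip_jar in the frame of cork_mat between -0.09 and 0.09 m and y of clip_jar in the frame of cork_mat between -0.065 and 0.065 m and z of clip_jar in the frame of cork_mat between 0 and 0.016 m and angle between each of clip_jar, glue_stick's own z axis and vertical below 0.12 rad and x of glue_stick in the frame of cork_mat between -0.09 and 0.09 m and y of glue_stick in the frame of cork_mat between -0.065 and 0.065 m and z of glue_stick in the frame of cork_mat between 0 and 0.016 m and distance of coin_jar from where it was at the start of the episode below 0.03 m), for 0.2 s.
2. the coin jar stands on the notebook while those two are on the mat (x of coin_jar in the frame of notebook between -0.09 and 0.09 m and y of coin_jar in the frame of notebook between -0.06 and 0.06 m and z of coin_jar in the frame of notebook between 0.004 and 0.022 m and angle between each of coin_jar, clip_jar, glue_stick's own z axis and vertical below 0.12 rad and x of clip_jar in the frame of cork_mat between -0.09 and 0.09 m and y of clip_jar in the frame of cork_mat between -0.065 and 0.065 m and z of clip_jar in the frame of cork_mat between 0 and 0.016 m and x of glue_stick in the frame of cork_mat between -0.09 and 0.09 m and y of glue_stick in the frame of cork_mat between -0.065 and 0.065 m and z of glue_stick in the frame of cork_mat between 0 and 0.016 m), for 0.2 s.
3. the tape measure stands, let go, in the back place while those two are still on the mat (x of tape_measure in the frame of caddy between 0.025 and 0.068 m and y of tape_measure in the frame of caddy between -0.02 and 0.02 m and z of tape_measure in the frame of caddy between 0 and 0.014 m and angle between each of tape_measure, clip_jar, glue_stick's own z axis and vertical below 0.12 rad and angle between the y axis of tape_measure and the x axis of caddy, either way round below 0.35 rad and contact force between tape_measure and the fingers below 0.1 N and x of clip_jar in the frame of cork_mat between -0.09 and 0.09 m and y of clip_jar in the frame of cork_mat between -0.065 and 0.065 m and z of clip_jar in the frame of cork_mat between 0 and 0.016 m and x of glue_stick in the frame of cork_mat between -0.09 and 0.09 m and y of glue_stick in the frame of cork_mat between -0.065 and 0.065 m and z of glue_stick in the frame of cork_mat between 0 and 0.016 m), for 0.2 s.
At the end, for the whole second after the job is handed in: Jar upright on the notebook, centre 15 mm inside its edges; tape measure upright on the caddy floor, origin at caddy x 25 to 68, |y| < 20 mm, lengthwise to 0.35 rad; blue jar and glue stick upright, each within 15 mm of its start; all at rest (x of coin_jar in the frame of notebook between -0.09 and 0.09 m and y of coin_jar in the frame of notebook between -0.06 and 0.06 m and z of coin_jar in the frame of notebook between 0.004 and 0.022 m and angle between each of coin_jar, tape_measure, clip_jar, glue_stick's own z axis and vertical below 0.12 rad and x of tape_measure in the frame of caddy between 0.025 and 0.068 m and y of tape_measure in the frame of caddy between -0.02 and 0.02 m and z of tape_measure in the frame of caddy between 0 and 0.014 m and angle between the y axis of tape_measure and the x axis of caddy, either way round below 0.35 rad and distance of each of clip_jar, glue_stick from where it was at the start of the episode below 0.015 m and linear speed of each of clip_jar, glue_stick, coin_jar, tape_measure below 0.03 m/s); the robot touches nothing.
It fails at once if a thing of the job is tipped over (angle between any of clip_jar, glue_stick, coin_jar, tape_measure's own z axis and vertical above 0.8 rad).
It fails at once if the eraser is moved (distance of eraser from where it was at the start of the episode above 0.03 m).
It also fails if it takes over 128 s, if anything falls off the work surface, if the arm or the gripper's body presses on something with over 40 N, if the wrist force passes 120 N, or if a joint passes its speed limit or range.

## Robot

A 6-joint arm with a two-finger parallel gripper is mounted at the origin on a cart in front of the work surface, level with it; the furniture and walls round the work are solid. World frame = base frame: x ahead of the robot, y to its left, z up, the work surface at z = 0. Lengths are in m, angles in rad, forces in N, time in s.
With the tool pointing down it reaches from about 0.275 to 0.725 m from the base axis. Payload 15.9 kg.
Tool frame: the origin (TCP) lies at the very end of the fingers, on their centre line; the grasp point (between the pads) lies 19 mm behind it; x points along the fingers, y is the direction in which the jaws open and shut, and the axes are right-handed (so a half turn about x gives the same grasp; the last joint's range is limited). The gripper opens to 85 mm and grips with 20 to 120 N. Pads are 22 mm wide; open, the fingers measure 114 mm over their backs; the gripper's body (76 mm by 85 mm) begins 54 mm behind the grasp point. The pads swing forward as they close: fully open they stand 13 mm farther back than shut.
Start: joints at [1.171, 0.213, -0.034, 1.323, 0, 1.571], TCP at [0.195, 0.461, 0.231] pointing down, gripper open.
Joint ranges: [-2.98, 2.98], [-0.74, 1.72], [-1.14, 1.35], [-2.1, 2.04], [-1.57, 1.44], [-3.14, 3.14]. Speed limits (rad/s): [1.89, 1.89, 2.39, 2.57, 3.14, 3.14].

## Interface

Orientations are given as a unit quaternion [w, x, y, z].
In Python, from cell import * gives the robot as it stands.
- The arm moves only by the tool step_arm, never from a script. Its argument "rows" is a list that holds one entry, the list of rows, each a list of 7 numbers: the turn, a rotation vector about the world's x, y, z each as a share of 30 degrees, from -1 to 1, then the shift along the world's x, y, z each as a share of 0.08 m, from -1 to 1, then the closure, from 0 (fully open) to 1 (shut). A call has 1 to 10 rows; each row is the pose to reach, as a shift and turn from the pose commanded when the call began; what a row does not reach only later rows make up. A row lasts 1/10 s, in which the tool goes at most 50 mm and 8.59 degrees, less where a joint would pass 70% of its speed; a pose out of reach is approached as far as the arm can. A call with a number of a shift or a turn outside -1 to 1 is refused whole. A call with a gripper value outside its range is refused whole. The fingers move at their own pace and stop on an object; the grip force is fixed at half the most. Time passes only in rows, so rows that repeat a pose let the fingers close. It gives the time, the measured TCP pose, the force and the opening at its end, in the units of the state.
- observe(): the state, without advancing time (a new reading comes with each control period).
- camera(name): name is "scene" or "top" or "wrist"; returns the picture (400x640x3 uint8, red, green, blue); there is no depth.
- camera_info(name): a dict with "camera_matrix" (3x3 intrinsics, pixels), "k1" (the pictures are not rectified: a ray, as slopes to the right and down, at radius r is drawn at 1 + k1 r^2 times it, then the intrinsics apply), "extrinsics" (4x4, takes a point from world to camera coordinates). Camera axes: x right, y down, z forward; pixel columns grow to the right and rows downward; lengths in m; the calibration is good to about 2 mm. A picture is of the moment at which its call begins: read the wrist's pose just before it. camera_info takes no time and is no camera call; for the wrist camera it gives the pose at the moment of the call.
- sign_off(): hands the job in, once; it reports no verdict.
The state is a dict: "t": time; "joint_positions": joint angles; "joint_vel": joint speeds; "effort": joint torques, N m; "tcp_pos": TCP position; "ee_rot": TCP orientation; "ft_force": force on the tool from outside, world axes, zero at the start; "torque": the same for the moment, N m; "opening": opening from 0.0 (shut) to 1.0 (fully open).
Only numpy, scipy, OpenCV 4.12 (cv2) and the standard library are available. Lean on these libraries where they do the work, as an engineer would, in place of code of your own. Each camera call takes 0.05 s, during which the arm holds its last target.

## Working session

There is one attempt and no reset: what is moved stays moved. The work goes in short steps, Python scripts to look and compute and a tool call to move; the robot and the scene stay as the last step left them, time stands still between calls to the robot, and variables do not carry over. Pictures are saved under pics/ and viewed, and the job is handed in when it is done.

Besides the shell and the picture viewer there is one more tool, called after "Request:" as a command line: name --argument value ..., lists and objects as JSON in quotes. step_arm: Moves the arm, as the interface text tells. Its arguments: {"type":"object","properties":{"rows":{"type":"array"}},"required":["rows"]}

```bash
mkdir -p pics; ls
python3 - <<'E'
from cell import *
import cv2,numpy as np
np.set_printoptions(precision=4,suppress=True)
print(observe())
for n in ["top","scene","wrist"]:
    cv2.imwrite(f"pics/{n}0.png",camera(n)[:,:,::-1]); print(n,camera_info(n))
E
```

```text
pics
{'t': 0.0, 'joint_positions': array([ 1.171 ,  0.2134, -0.0351,  1.3235, -0.    ,  1.5708]), 'joint_vel': array([ 0.0009,  0.0004,  0.0003,  0.0012,  0.0008, -0.0003]), 'effort': array([  0.0026, -68.6166,  48.7113,   0.0174,   0.0003,  -0.    ]), 'tcp_pos': array([0.1945, 0.4603, 0.2308]), 'ee_rot': array([ 0.693 ,  0.14  ,  0.6931, -0.1408]), 'ft_force': array([ 0.6046,  0.1355, -0.7543]), 'torque': array([ 0.0501, -0.0016, -0.0122]), 'opening': 1.0000709947003577}
top {'camera_matrix': array([[502.2038,   0.    , 313.1865],
       [  0.    , 502.2038, 200.0267],
       [  0.    ,   0.    ,   1.    ]]), 'k1': -0.026715858243129307, 'extrinsics': array([[-0.0216, -0.9994, -0.0274,  0.0305],
       [-0.9857,  0.0259, -0.1663,  0.5668],
       [ 0.1669,  0.0234, -0.9857,  1.2404],
       [ 0.    ,  0.    ,  0.    ,  1.    ]])}
scene {'camera_matrix': array([[369.0737,   0.    , 314.2082],
       [  0.    , 369.0737, 205.557 ],
       [  0.    ,   0.    ,   1.    ]]), 'k1': -0.061601634379177685, 'extrinsics': array([[ 0.5819, -0.8132,  0.0067, -0.323 ],
       [-0.5859, -0.425 , -0.69  ,  0.3598],
       [ 0.5639,  0.3976, -0.7238,  0.6173],
       [ 0.    ,  0.    ,  0.    ,  1.    ]])}
wrist {'camera_matrix': array([[347.1153,   0.    , 317.6356],
       [  0.    , 347.1153, 197.3222],
       [  0.    ,   0.    ,   1.    ]]), 'k1': -0.034718975383471205, 'extrinsics': array([[ 0.3893,  0.9211,  0.0002, -0.5005],
       [ 0.8765, -0.3705,  0.3074, -0.0404],
       [ 0.2832, -0.1195, -0.9516,  0.3805],
       [ 0.    ,  0.    ,  0.    ,  1.    ]])}
```

View pics/top0.png

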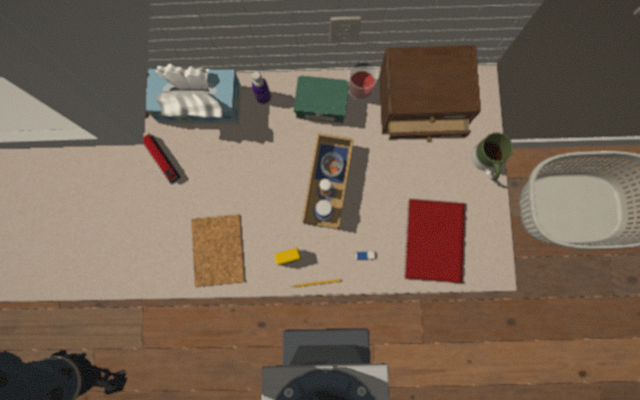

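View pics/scene0.png

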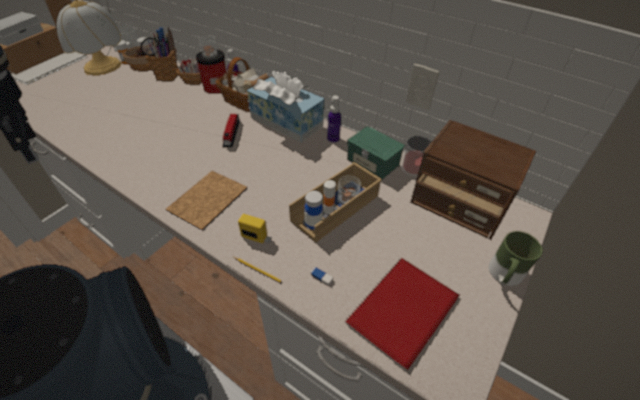

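View pics/wrist0.png

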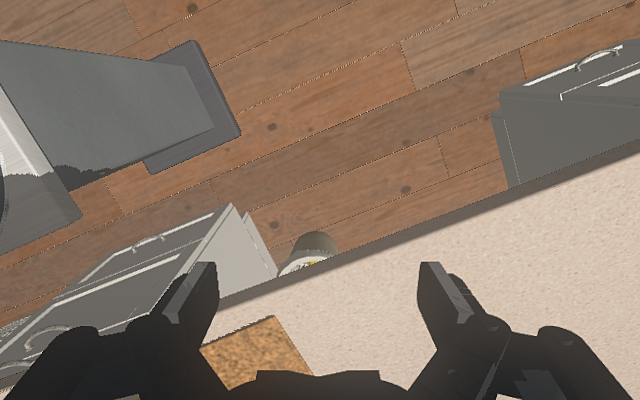

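The top view shows the caddy at about (328,182), with the coin jar at (332,163), the glue stick at (325,188) and the blue jar at (323,210) in front. The tape is at (288,257), the eraser at (366,256), the mat at (217,250) and the notebook at (435,240). Next I measure with masks.

```bash
cat > h.py <<'E'
from cell import *
import cv2,numpy as np
np.set_printoptions(precision=4,suppress=True)
def ray(info,uv):
    K=info["camera_matrix"];k=info["k1"];E=np.array(info["extrinsics"])
    uv=np.atleast_2d(np.asarray(uv,float))
    n=cv2.undistortPoints(uv[:,None,:],K,np.array([k,0,0,0.]))[:,0]
    d=np.c_[n,np.ones(len(n))]@E[:3,:3]
    return -E[:3,:3].T@E[:3,3],d
def plane(info,uv,z):
    c,d=ray(info,uv); return c+d*((z-c[2])/d[:,2])[:,None]
def proj(info,P):
    E=np.array(info["extrinsics"]);P=np.atleast_2d(P)
    r,_=cv2.Rodrigues(E[:3,:3]);p,_=cv2.projectPoints(P.astype(float),r,E[:3,3],info["camera_matrix"],np.array([info["k1"],0,0,0.]))
    return p[:,0]
def blobs(m,amin=20):
    m=m.astype(np.uint8)*255
    cs,_=cv2.findContours(m,cv2.RETR_EXTERNAL,cv2.CHAIN_APPROX_NONE)
    return sorted([c for c in cs if cv2.contourArea(c)>=amin],key=cv2.contourArea,reverse=True)
E
python3 - <<'E'
from h import *
im=cv2.imread("pics/top0.png");hsv=cv2.cvtColor(im,cv2.COLOR_BGR2HSV);info=camera_info("top")
H,S,V=[hsv[:,:,i].astype(int) for i in range(3)]
roi=np.zeros(H.shape,bool);roi[120:295,180:480]=1
def rep(n,m,z):
    for c in blobs(m&roi)[:2]:
        r=cv2.minAreaRect(c);p=plane(info,cv2.boxPoints(r),z)
        e=[np.linalg.norm(p[1]-p[0]),np.linalg.norm(p[2]-p[1])]
        a=[np.degrees(np.arctan2(*(p[i+1]-p[i])[[1,0]])) for i in (0,1)]
        print(n,cv2.contourArea(c),"px",np.array(r[0]),"ctr",p.mean(0),"edges",np.array(e),"ang",np.array(a))
rep("notebook",((H<8)|(H>172))&(S>150),0.012)
matm=(H>8)&(H<22)&(S>90); matm[:,260:]=0
rep("mat",matm,0.006)
rep("yellow",(H>20)&(H<32)&(S>150)&(V>90),0.06)
rep("blue",(H>100)&(H<130)&(S>110),0.01)
cad=(H>8)&(H<28)&(S>60); cad[:,:290]=0;cad[:,370:]=0;cad[240:]=0
rep("caddy",cad,0.061)
for a,b,n in[((295,125),(365,240),"cad"),((265,235),(385,295),"tape")]:
    cv2.imwrite(f"pics/top0_{n}.png",cv2.resize(im[a[1]:b[1],a[0]:b[0]],None,fx=5 if n=="cad" else 6,fy=5 if n=="cad" else 6,interpolation=cv2.INTER_CUBIC))
E
```

```text
notebook 4181.5 px [435.1459 240.5823] ctr [ 0.4599 -0.2959  0.012 ] edges [0.2059 0.1453] ang [ -5.821  -94.4198]
mat 3231.0 px [216.8951 250.1884] ctr [0.4487 0.2736 0.006 ] edges [0.1331 0.1793] ang [ -86.8435 -175.3267]
yellow 248.5 px [287.2736 256.2076] ctr [0.4247 0.0844 0.06  ] edges [0.0608 0.0295] ang [ -75.4034 -164.9978]
blue 38.0 px [340.7541 150.7757] ctr [ 0.7059 -0.0591  0.01  ] edges [0.0216 0.0385] ang [ -36.7877 -128.6618]
blue 35.0 px [361.5 255.5] ctr [ 0.4249 -0.1041  0.01  ] edges [0.0181 0.0129] ang [-91.369  177.8128]
caddy 3533.0 px [327.4189 180.4865] ctr [ 0.6167 -0.0211  0.061 ] edges [0.2444 0.1041] ang [ -10.4125 -101.5234]
```

View pics/top0_cad.png

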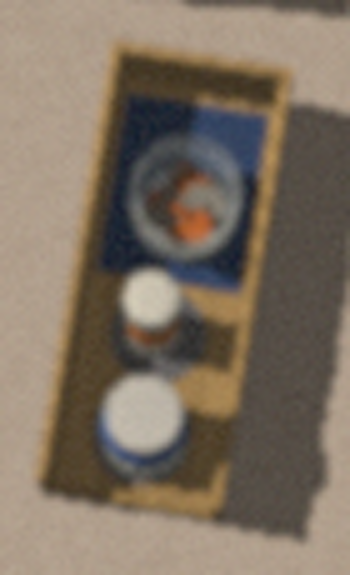

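View pics/top0_tape.png

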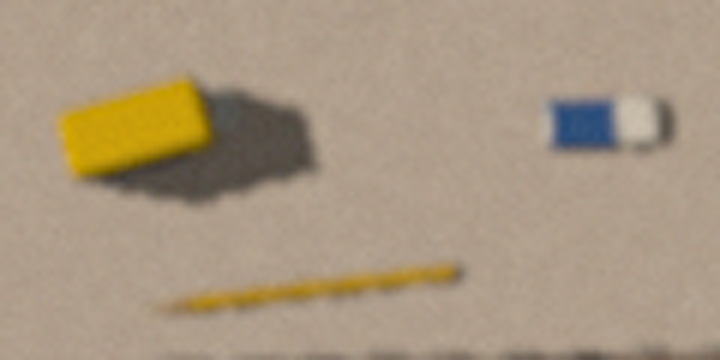

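The zoomed crops show the caddy's back corners at about (318,134) and (353,139), with the blue felt and coin jar behind the glue stick. The tape lies with its long axis roughly across x. Next I compute the positions in the caddy frame.

Run:
```python
from h import *
info=camera_info("top")
o=np.array([295,125])
def P(c,z): return plane(info,np.array(c)/5+o,z)[0]
BL=P((115,45),.061);BR=P((290,70),.061);FL=P((40,487),.061*.4)
FRl=P((225,515),.018);FLl=P((40,487),.018)
print(BL,BR,np.linalg.norm(BL-BR),FL, "lip",FLl,FRl,np.linalg.norm(FLl-FRl))
for n,c,z in[("jar lid",(145,410),.1),("glue",(152,297),.098),("coin",(186,198),.066)]: print(n,P(c,z))
b=(BL+BR)/2; f=(FLl+FRl)/2; v=(b-f)[:2]; print("axis",np.degrees(np.arctan2(v[1],v[0])),np.linalg.norm(v), "ctr",(b+f)/2)
```

```text
[0.7387 0.0003 0.061 ] [ 0.7225 -0.0899  0.061 ] 0.09165467243125543 [0.5132 0.0452 0.0244] lip [0.514  0.0454 0.018 ] [ 0.4969 -0.0505  0.018 ] 0.09741149827585345
jar lid [ 0.5405 -0.0105  0.1   ]
glue [ 0.5973 -0.0154  0.098 ]
coin [ 0.6549 -0.0341  0.066 ]
axis -10.637409504563044 0.22909406346176556 ctr [ 0.618  -0.0237  0.0395]
```

```bash
cat >> h.py <<'E'
from scipy.spatial.transform import Rotation as Ro
def tool():
    s=observe();q=s["ee_rot"];R=Ro.from_quat([q[1],q[2],q[3],q[0]]).as_matrix();return s,R
def goto(p,yaw=None):
    """print shift shares (of .08 m) & yaw shares (of 30deg) to TCP p with jaw axis at yaw deg"""
    s,R=tool();d=(np.array(p)-s["tcp_pos"])/.08
    y=np.degrees(np.arctan2(R[1,1],R[0,1]))
    print("t",s["t"],"tcp",s["tcp_pos"],"open",s["opening"],"F",s["ft_force"],"jaw yaw",round(y,2),"toolx",R[:,0])
    print("shares",d, "yaw share", None if yaw is None else ((yaw-y+90)%180-90)/30)
E
python3 - <<'E'
from h import *
goto([.54,-.0105,.2],79.4);print(tool()[1]); E=camera_info("wrist")["extrinsics"];print(np.linalg.inv(E))
E
```

```text
t 0.15 tcp [0.1945 0.4603 0.2309] open 1.003498018842455 F [-0.8196 -0.4295 -0.2196] jaw yaw 67.09 toolx [-0.0003 -0.0008 -1.    ]
shares [ 4.3185 -5.8854 -0.3867] yaw share 0.410272379107433
[[-0.0003  0.3893  0.9211]
 [-0.0008  0.9211 -0.3893]
 [-1.     -0.0008  0.    ]]
[[ 0.3893  0.8765  0.2832  0.1225]
 [ 0.9211 -0.3705 -0.1195  0.4916]
 [ 0.0002  0.3074 -0.9516  0.3746]
 [ 0.      0.      0.      1.    ]]
```

Request:
step_arm --rows '[[[0,0,0,0.4,-0.5,0.1,0],[0,0,0.2,0.8,-1,0.2,0],[0,0,0.41,0.8,-1,0.3,0]]]'

```text
t: 0.45
tcp_pos: [0.2607, 0.3772, 0.2556]
ee_rot: [0.704, 0.065, 0.704, -0.066]
ft_force: [1.3, 1.4, -0.7]
opening: 0.996
```

Request:
step_arm --rows '[[[0,0,0,0.4,-0.5,0,0],[0,0,0,0.8,-1,0,0]]]'

```text
t: 0.65
tcp_pos: [0.3214, 0.3017, 0.2554]
ee_rot: [0.704, 0.065, 0.704, -0.064]
ft_force: [0.9, 0.1, -0.3]
opening: 1.0
```

Request:
step_arm --rows '[[[0,0,0,0.4,-0.5,0,0],[0,0,0,0.8,-1,0,0]]]'

```text
t: 0.85
tcp_pos: [0.3843, 0.2226, 0.2553]
ee_rot: [0.704, 0.065, 0.704, -0.065]
ft_force: [1.6, 0.5, -0.2]
opening: 1.002
```

Request:
step_arm --rows '[[[0,0,0,0.4,-0.5,0,0],[0,0,0,0.6,-1,0,0]]]'

```text
t: 1.05
tcp_pos: [0.433, 0.1424, 0.2549]
ee_rot: [0.704, 0.065, 0.704, -0.066]
ft_force: [0.4, 0.2, -0.7]
opening: 1.001
```

Request:
step_arm --rows '[[[0,0,0,0.2,-0.5,0,0],[0,0,0,0.2,-1,0,0]]]'

```text
t: 1.25
tcp_pos: [0.4486, 0.0624, 0.2548]
ee_rot: [0.704, 0.066, 0.704, -0.066]
ft_force: [1.5, -1.1, 0.3]
opening: 1.0
```

Request:
step_arm --rows '[[[0,0,0,0.0,-0.4,0.4,0],[0,0,0,0.0,-0.8,0.8,0],[0,0,0,0.0,-0.8,0.8,0]]]'

```text
t: 1.55
tcp_pos: [0.4485, -0.0025, 0.3226]
ee_rot: [0.706, 0.066, 0.702, -0.067]
ft_force: [0.3, 0.2, -0.4]
opening: 1.002
```

Run:
```python
from h import *
goto([.54,-.0105,.2],79.4)
np.save("pics/w1.npy",camera_info("wrist"),allow_pickle=True)
cv2.imwrite("pics/w1.png",camera("wrist")[:,:,::-1])
```

```text
t 1.55 tcp [ 0.4485 -0.0025  0.3226] open 1.0018010330224414 F [ 0.2932  0.2096 -0.4309] jaw yaw 79.2 toolx [ 0.0045 -0.0007 -1.    ]
shares [ 1.144  -0.0997 -1.5325] yaw share 0.006830181061126931
```

View pics/w1.png

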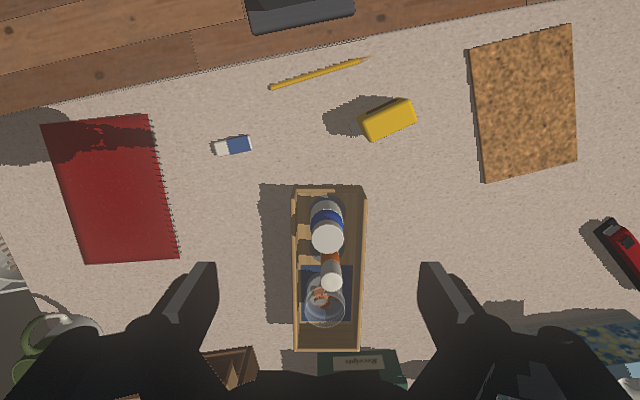

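The wrist view shows everything: blue jar lid at (327,239), glue cap (331,275), coin jar (325,303), tape (389,119), eraser (231,146), with the caddy's back edge at y≈351. I zoom in on the caddy for fine measurement.

Run:
```python
from h import *
im=cv2.imread("pics/w1.png")
cv2.imwrite("pics/w1c.png",cv2.resize(im[175:360,255:400],None,fx=4,fy=4,interpolation=cv2.INTER_CUBIC)[:600*2])
cv2.imwrite("pics/w1c.png",cv2.resize(im[178:358,265:395],None,fx=3.3,fy=3.3,interpolation=cv2.INTER_CUBIC))
cv2.imwrite("pics/w1t.png",cv2.resize(im[85:165,340:440],None,fx=6,fy=6,interpolation=cv2.INTER_CUBIC))
```

```text
(no output)
```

View pics/w1c.png

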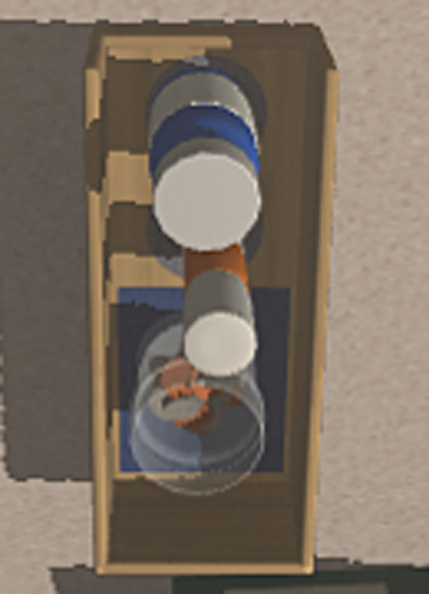

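View pics/w1t.png

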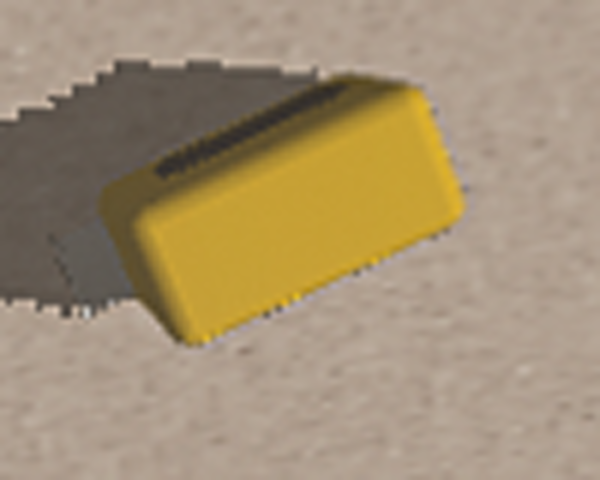

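In the crops, the lid is at (207,200), the cap at (220,343), the coin jar rim at (199,427) and the caddy back corners at (97,572) and (313,574). The tape's hook is at its left (-y) end.

Run:
```python
from h import *
info=np.load("pics/w1.npy",allow_pickle=True).item()
def P(c,z): return plane(info,np.atleast_2d(c)/3.3+[265,178],z)
c=P([(97,572),(313,574),(337,70),(90,70)],.061);print(c);
for a,b in((0,1),(1,2),(2,3),(3,0)): v=(c[b]-c[a])[:2]; print(np.linalg.norm(v),np.degrees(np.arctan2(v[1],v[0])))
for n,q,z in[("jar",(207,200),.1),("glue",(220,343),.098),("coin",(199,427),.066)]:print(n,P(q,z))
t=plane(info,np.array([(142,210),(420,88),(462,215),(195,345)])/6+[340,85],.06);print(t,t.mean(0))
for a,b in((0,1),(1,2),(2,3),(3,0)): v=(t[b]-t[a])[:2]; print(np.linalg.norm(v),np.degrees(np.arctan2(v[1],v[0])))
```

```text
[[ 0.726  -0.0888  0.061 ]
 [ 0.7451  0.0042  0.061 ]
 [ 0.5155  0.0477  0.061 ]
 [ 0.4982 -0.0428  0.061 ]]
0.09494724131821887 78.40925965277516
0.2337211901694244 169.27813729539744
0.092119028717696 -100.8278296126325
0.23246883712789648 -11.41628742980214
jar [[ 0.5405 -0.0073  0.1   ]]
glue [[ 0.5992 -0.013   0.098 ]]
coin [[ 0.6566 -0.0307  0.066 ]]
[[0.42   0.0578 0.06  ]
 [0.4073 0.1128 0.06  ]
 [0.4323 0.1182 0.06  ]
 [0.4476 0.0641 0.06  ]] [0.4268 0.0882 0.06  ]
0.05650212190685348 103.02361438131237
0.025601402701410342 12.110902572907545
0.056204663323764704 -74.20432558017544
0.02831639894298947 -167.06659267892357
```

Request:
step_arm --rows '[[[0,0,0,0.5,-0.05,-0.5,0],[0,0,0,1,-0.08,-1,0],[0,0,0,1,-0.08,-1,0]]]'

```text
t: 1.9
tcp_pos: [0.5279, -0.0053, 0.2342]
ee_rot: [0.702, 0.065, 0.706, -0.065]
ft_force: [-1.2, -0.1, -0.5]
opening: 1.006
```

Request:
step_arm --rows '[[[0,0,0,0.15,0,-0.5,0],[0,0,0,0.15,0,-1,0],[0,0,0,0.15,0,-1,0]]]'

```text
t: 2.2
tcp_pos: [0.5361, -0.0052, 0.1545]
ee_rot: [0.701, 0.065, 0.707, -0.065]
ft_force: [-0.8, 0.8, 0.2]
opening: 0.998
```

Run:
```python
from h import *
goto([.5405,-.009,.066],79)
np.save("pics/w2.npy",camera_info("wrist"),allow_pickle=True)
cv2.imwrite("pics/w2.png",camera("wrist")[:,:,::-1])
```

```text
t 2.2 tcp [ 0.5361 -0.0052  0.1545] open 0.9976342152353407 F [-0.7549  0.8272  0.1689] jaw yaw 79.44 toolx [-0.0088  0.0002 -1.    ]
shares [ 0.0555 -0.0477 -1.1059] yaw share -0.014714194505159147
```

View pics/w2.png

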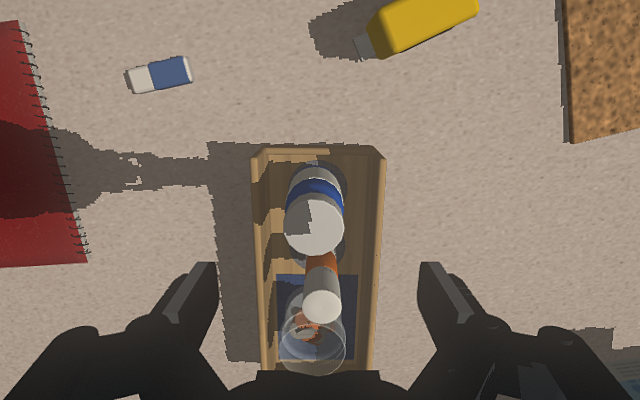

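Run:
```python
from h import *
info=np.load("pics/w2.npy",allow_pickle=True).item()
print(plane(info,[(314,227)],.1),plane(info,[(321.5,307)],.098),plane(info,[(313,346)],.066))
c=plane(info,[(251,158),(386,158),(262,372),(376,372)],.061);print(c)
s=tool()[0]; print(proj(info,[s["tcp_pos"]]))
```

```text
[[ 0.5401 -0.0076  0.1   ]] [[ 0.5991 -0.0137  0.098 ]] [[ 0.6568 -0.0309  0.066 ]]
[[ 0.4971 -0.0444  0.061 ]
 [ 0.5142  0.0478  0.061 ]
 [ 0.6802 -0.0803  0.061 ]
 [ 0.6982  0.0164  0.061 ]]
[[316.5058 269.2083]]
```

The lid at (314,227) gives (0.540,-0.008), which agrees with the earlier views. I descend to grip it.

Request:
step_arm --rows '[[[0,0.01,0,0.05,-0.03,-0.4,0],[0,0.01,0,0.05,-0.03,-0.8,0],[0,0.01,0,0.05,-0.03,-1,0],[0,0.01,0,0.05,-0.03,-1,0]]]'

```text
t: 2.65
tcp_pos: [0.5432, -0.0081, 0.0798]
ee_rot: [0.702, 0.065, 0.706, -0.065]
ft_force: [-0.1, -0.9, 0.7]
opening: 0.999
```

Request:
step_arm --rows '[[[0,0,0,0,0,-0.1,0],[0,0,0,0,0,-0.1,0.3],[0,0,0,0,0,-0.1,0.8],[0,0,0,0,0,-0.1,0.8],[0,0,0,0,0,-0.1,0.8],[0,0,0,0,0,-0.1,0.8],[0,0,0,0,0,-0.1,0.8],[0,0,0,0,0,-0.1,0.8]]]'

```text
t: 3.45
tcp_pos: [0.5442, -0.0085, 0.0723]
ee_rot: [0.703, 0.065, 0.705, -0.066]
ft_force: [-0.6, -0.5, 8.2]
opening: 0.43
```

Run:
```python
from h import *
goto([.54,-.0078,.066],79)
cv2.imwrite("pics/w3.png",camera("wrist")[:,:,::-1])
```

```text
t 3.45 tcp [ 0.5442 -0.0085  0.0723] open 0.4298660563395218 F [-0.5804 -0.5211  8.1975] jaw yaw 79.39 toolx [-0.0036 -0.0001 -1.    ]
shares [-0.0528  0.0085 -0.0788] yaw share -0.01299168747142403
```

View pics/w3.png

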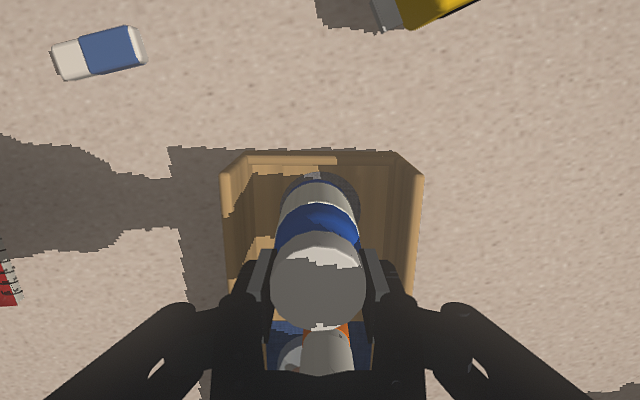

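The jar is between the pads, with its lid at (318,290) and an opening of 0.43. I lift it.

Request:
step_arm --rows '[[[0,0,0,0,0,0.2,0.8],[0,0,0,0,0,0.5,0.8],[0,0,0,0,0,0.8,0.8],[0,0,0,0,0,1,0.8],[0,0,0,0,0,1,0.8]]]'

```text
t: 4.0
tcp_pos: [0.5448, -0.0084, 0.1535]
ee_rot: [0.703, 0.065, 0.705, -0.065]
ft_force: [-0.5, -0.7, -1.6]
opening: 0.43
```

Run:
```python
from h import *
goto([.40,.265,.2],79)
cv2.imwrite("pics/s4.png",camera("scene")[100:300,180:460,::-1].repeat(2,0).repeat(2,1))
```

```text
t 4.0 tcp [ 0.5448 -0.0084  0.1535] open 0.4299873989012011 F [-0.5078 -0.73   -1.6342] jaw yaw 79.39 toolx [-0.0017 -0.     -1.    ]
shares [-1.8096  3.418   0.5813] yaw share -0.012987058814984683
```

View pics/s4.png

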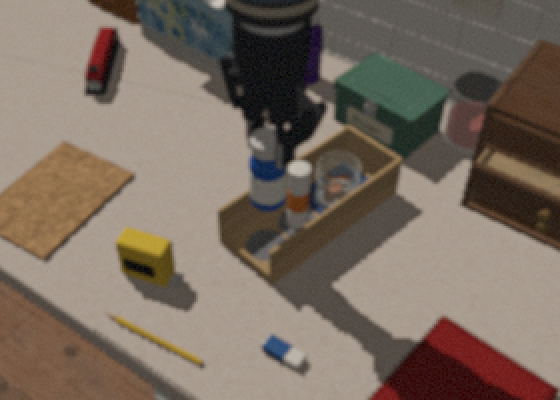

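Request:
step_arm --rows '[[[0,0,0,0,0.2,0.3,0.8],[0,0,0,-0.2,0.6,0.5,0.8],[0,0,0,-0.4,1,0.5,0.8]]]'

```text
t: 4.35
tcp_pos: [0.5117, 0.0722, 0.1919]
ee_rot: [0.703, 0.066, 0.705, -0.066]
ft_force: [0.1, 0.6, -1.5]
opening: 0.429
```

Request:
step_arm --rows '[[[0,0,0,-0.3,0.5,0,0.8],[0,0,0,-0.5,1,0,0.8]]]'

```text
t: 4.55
tcp_pos: [0.4697, 0.1524, 0.1901]
ee_rot: [0.702, 0.065, 0.706, -0.066]
ft_force: [1.3, 0.4, -2.4]
opening: 0.424
```

Request:
step_arm --rows '[[[0,0,0,-0.3,0.5,0,0.8],[0,0,0,-0.5,1,0,0.8]]]'

```text
t: 4.75
tcp_pos: [0.4296, 0.2326, 0.1901]
ee_rot: [0.702, 0.065, 0.706, -0.066]
ft_force: [1.7, 0.7, -1.7]
opening: 0.433
```

Request:
step_arm --rows '[[[0,0,0,-0.2,0.2,-0.2,0.8],[0,0,0,-0.4,0.42,-0.6,0.8],[0,0,0,-0.4,0.42,-0.9,0.8],[0,0,0,-0.4,0.42,-0.9,0.8]]]'

```text
t: 5.15
tcp_pos: [0.397, 0.2641, 0.1157]
ee_rot: [0.701, 0.063, 0.708, -0.066]
ft_force: [-0.2, -0.2, -1.1]
opening: 0.429
```

Run:
```python
from h import *
goto([.40,.265,.074],79)
cv2.imwrite("pics/w5.png",camera("wrist")[:,:,::-1])
```

```text
t 5.15 tcp [0.397  0.2641 0.1157] open 0.428728767236591 F [-0.1687 -0.2338 -1.1228] jaw yaw 79.47 toolx [-0.0104 -0.0035 -0.9999]
shares [ 0.0378  0.0108 -0.5218] yaw share -0.015563756504220786
```

View pics/w5.png

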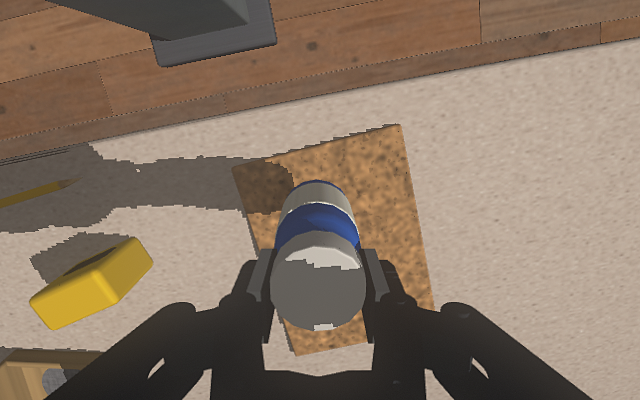

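The jar is held over the mat, with the mat spanning (235,165) to (435,330) in the wrist view. I lower and release.

Request:
step_arm --rows '[[[0,0,0,0,0,-0.2,0.8],[0,0,0,0,0,-0.35,0.8],[0,0,0,0,0,-0.46,0.8],[0,0,0,0,0,-0.52,0.8],[0,0,0,0,0,-0.52,0.8],[0,0,0,0,0,-0.52,0.8]]]'

```text
t: 5.8
tcp_pos: [0.3998, 0.2652, 0.0781]
ee_rot: [0.702, 0.065, 0.706, -0.065]
ft_force: [-0.7, 0.3, -1.6]
opening: 0.428
```

Run:
```python
from h import *
goto([.40,.265,.0725],79)
```

```text
t 5.8 tcp [0.3998 0.2652 0.0781] open 0.4279144422720596 F [-0.6579  0.286  -1.6403] jaw yaw 79.39 toolx [-0.0049  0.0002 -1.    ]
shares [ 0.0027 -0.0031 -0.0698] yaw share -0.01288366067508567
```

Request:
step_arm --rows '[[[0,0,0,0,0,-0.03,0.8],[0,0,0,0,0,-0.06,0.8],[0,0,0,0,0,-0.06,0.8]]]'

```text
t: 6.1
tcp_pos: [0.3994, 0.2651, 0.0727]
ee_rot: [0.702, 0.065, 0.706, -0.066]
ft_force: [0.1, -0.0, -1.9]
opening: 0.43
```

Request:
step_arm --rows '[[[0,0,0,0,0,-0.02,0.8],[0,0,0,0,0,-0.02,0.8],[0,0,0,0,0,-0.02,0.8]]]'

```text
t: 6.4
tcp_pos: [0.4001, 0.2653, 0.0723]
ee_rot: [0.703, 0.065, 0.705, -0.065]
ft_force: [-1.8, -3.8, 15.1]
opening: 0.431
```

Contact (15 N). I release and rise.

Request:
step_arm --rows '[[[0,0,0,0,0,0.01,0.6],[0,0,0,0,0,0.02,0.4],[0,0,0,0,0,0.02,0.1],[0,0,0,0,0,0.02,0],[0,0,0,0,0,0.02,0],[0,0,0,0,0,0.02,0]]]'

```text
t: 7.0
tcp_pos: [0.3995, 0.2652, 0.0728]
ee_rot: [0.702, 0.065, 0.706, -0.066]
ft_force: [0.2, -1.0, 0.4]
opening: 1.003
```

Request:
step_arm --rows '[[[0,0,0,0,0,0.3,0],[0,0,0,0,0,0.7,0],[0,0,0,0,0,1,0]]]'

```text
t: 7.3
tcp_pos: [0.3996, 0.2652, 0.1544]
ee_rot: [0.702, 0.065, 0.706, -0.065]
ft_force: [0.7, 0.5, -0.0]
opening: 1.005
```

Run:
```python
from h import *
goto([.603,-.014,.17],79)
np.save("pics/w6.npy",camera_info("wrist"),allow_pickle=True)
cv2.imwrite("pics/w6.png",camera("wrist")[:,:,::-1])
```

```text
t 7.3 tcp [0.3996 0.2652 0.1544] open 1.0049333585987599 F [ 0.6598  0.5223 -0.0246] jaw yaw 79.4 toolx [-0.0048  0.0003 -1.    ]
shares [ 2.5422 -3.4905  0.1947] yaw share -0.013194971530197582
```

View pics/w6.png

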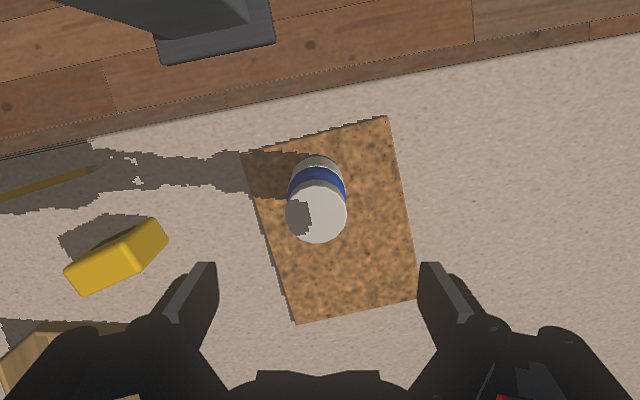

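The jar stands upright on the mat at (317,215). Next the glue stick.

Request:
step_arm --rows '[[[0,0,0,0.3,-0.5,0.1,0],[0,0,0,0.7,-1,0.2,0]]]'

```text
t: 7.55
tcp_pos: [0.4543, 0.1863, 0.1691]
ee_rot: [0.702, 0.064, 0.706, -0.064]
ft_force: [0.8, 0.6, -0.5]
opening: 1.003
```

Request:
step_arm --rows '[[[0,0,0,0.4,-0.5,0,0],[0,0,0,0.7,-1,0,0]]]'

```text
t: 7.75
tcp_pos: [0.5118, 0.105, 0.1687]
ee_rot: [0.703, 0.065, 0.706, -0.065]
ft_force: [-0.2, 1.3, -0.8]
opening: 0.998
```

Request:
step_arm --rows '[[[0,0,0,0.4,-0.5,0,0],[0,0,0,0.7,-1,0,0],[0,0,0,0.7,-1,0,0]]]'

```text
t: 8.05
tcp_pos: [0.5684, 0.0221, 0.1678]
ee_rot: [0.702, 0.066, 0.706, -0.068]
ft_force: [-1.2, 1.0, 0.1]
opening: 1.0
```

Request:
step_arm --rows '[[[0,0,0,0.2,-0.3,-0.2,0],[0,0,0,0.36,-0.48,-0.5,0],[0,0,0,0.36,-0.48,-0.5,0],[0,0,0,0.36,-0.48,-0.5,0]]]'

```text
t: 8.45
tcp_pos: [0.5946, -0.0116, 0.1282]
ee_rot: [0.702, 0.065, 0.706, -0.066]
ft_force: [-0.2, -0.2, -0.6]
opening: 1.002
```

Run:
```python
from h import *
goto([.599,-.0135,.068],79)
np.save("pics/w7.npy",camera_info("wrist"),allow_pickle=True)
cv2.imwrite("pics/w7.png",camera("wrist")[:,:,::-1])
```

```text
t 8.45 tcp [ 0.5946 -0.0116  0.1282] open 1.0019768850888209 F [-0.2326 -0.1974 -0.5546] jaw yaw 79.37 toolx [-0.0067  0.0002 -1.    ]
shares [ 0.0544 -0.0242 -0.7522] yaw share -0.012453580615822564
```

View pics/w7.png

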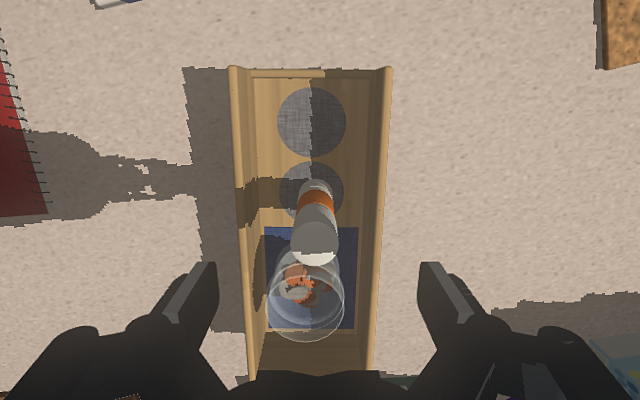

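The view shows the felt discs at (311,122) and (311,191), the glue cap at about (314,247) and the coin jar rim at about (306,297).

Run:
```python
from h import *
info=np.load("pics/w7.npy",allow_pickle=True).item()
print(plane(info,[(311.5,122),(311.5,191)],.006),plane(info,[(314.5,246)],.098),plane(info,[(306,294)],.066))
print(plane(info,[(265,227),(358,227),(353,328),(269,330)],.006))
c=plane(info,[(229,67),(393,67),(248,375),(375,368)],.061);print(c)
print(proj(info,[[.599,-.0135,.098]]))
cv2.imwrite("pics/w7c.png",cv2.resize(cv2.imread("pics/w7.png")[165:345,230:390],None,fx=3.3,fy=3.3,interpolation=cv2.INTER_CUBIC))
```

```text
[[ 0.542  -0.0057  0.006 ]
 [ 0.5953 -0.016   0.006 ]] [[ 0.6002 -0.0137  0.098 ]] [[ 0.6496 -0.0293  0.066 ]]
[[ 0.6187 -0.0597  0.006 ]
 [ 0.6329  0.0159  0.006 ]
 [ 0.7312 -0.0034  0.006 ]
 [ 0.7192 -0.0798  0.006 ]]
[[ 0.4977 -0.0445  0.061 ]
 [ 0.5152  0.0481  0.061 ]
 [ 0.7157 -0.0883  0.061 ]
 [ 0.727   0.0089  0.061 ]]
[[314.4124 244.0247]]
```

View pics/w7c.png

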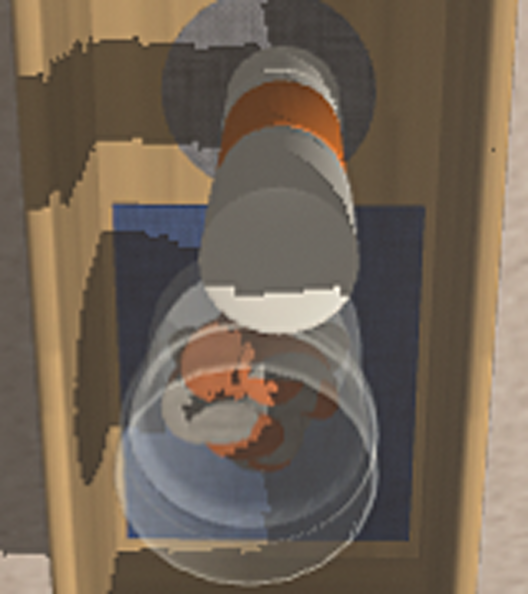

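Request:
step_arm --rows '[[[0,0,0,0.05,-0.02,-0.3,0],[0,0,0,0.06,-0.025,-0.6,0],[0,0,0,0.06,-0.025,-0.75,0],[0,0,0,0.06,-0.025,-0.75,0.2],[0,0,0,0.06,-0.025,-0.75,0.6],[0,0,0,0.06,-0.025,-0.75,0.9],[0,0,0,0.06,-0.025,-0.75,0.9],[0,0,0,0.06,-0.025,-0.75,0.9],[0,0,0,0.06,-0.025,-0.75,0.9]]]'

```text
t: 9.4
tcp_pos: [0.6007, -0.0138, 0.0698]
ee_rot: [0.703, 0.065, 0.705, -0.065]
ft_force: [-0.1, -0.9, 6.9]
opening: 0.305
```

Run:
```python
from h import *
goto([.599,-.0135,.068],79)
cv2.imwrite("pics/w8.png",camera("wrist")[:,:,::-1])
```

```text
t 9.4 tcp [ 0.6007 -0.0138  0.0698] open 0.3051190458376917 F [-0.087  -0.8776  6.8857] jaw yaw 79.39 toolx [-0.0033  0.     -1.    ]
shares [-0.0217  0.0035 -0.0229] yaw share -0.013091873384913792
```

View pics/w8.png

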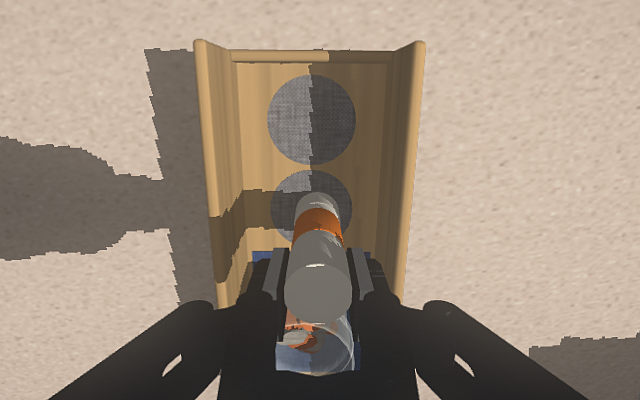

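The glue is gripped, with its cap at (319,290). I lift it and carry it.

Request:
step_arm --rows '[[[0,0,0,0,0,0.2,0.9],[0,0,0,0,0,0.6,0.9],[0,0,0,0,0,1,0.9],[0,0,0,0,0,1,0.9]]]'

```text
t: 9.85
tcp_pos: [0.6023, -0.0138, 0.1534]
ee_rot: [0.705, 0.065, 0.703, -0.065]
ft_force: [1.8, -0.1, -0.1]
opening: 0.305
```

Request:
step_arm --rows '[[[0,0,0,0,0.3,0.2,0.9],[0,0,0,-0.2,0.7,0.3,0.9],[0,0,0,-0.3,1,0.3,0.9]]]'

```text
t: 10.15
tcp_pos: [0.5758, 0.0675, 0.1737]
ee_rot: [0.703, 0.065, 0.705, -0.065]
ft_force: [1.1, -0.1, -0.6]
opening: 0.306
```

Request:
step_arm --rows '[[[0,0,0,-0.2,0.5,0,0.9],[0,0,0,-0.4,1,0,0.9]]]'

```text
t: 10.35
tcp_pos: [0.5434, 0.1472, 0.1725]
ee_rot: [0.702, 0.066, 0.706, -0.066]
ft_force: [0.0, 0.3, 0.3]
opening: 0.307
```

Request:
step_arm --rows '[[[0,0,0,-0.2,0.5,0,0.9],[0,0,0,-0.4,1,0,0.9]]]'

```text
t: 10.55
tcp_pos: [0.5111, 0.2276, 0.1726]
ee_rot: [0.702, 0.065, 0.706, -0.066]
ft_force: [1.0, -0.5, -0.5]
opening: 0.307
```

Request:
step_arm --rows '[[[0,0,0,-0.1,0.4,-0.2,0.9],[0,0,0,-0.15,0.73,-0.6,0.9],[0,0,0,-0.15,0.73,-0.9,0.9],[0,0,0,-0.15,0.73,-0.9,0.9]]]'

```text
t: 10.95
tcp_pos: [0.4979, 0.2842, 0.0975]
ee_rot: [0.701, 0.064, 0.707, -0.066]
ft_force: [-0.3, -0.3, -1.3]
opening: 0.302
```

Run:
```python
from h import *
goto([.50,.285,.070],79)
cv2.imwrite("pics/w9.png",camera("wrist")[:,:,::-1])
```

```text
t 10.95 tcp [0.4979 0.2842 0.0975] open 0.30171413108410083 F [-0.2801 -0.3464 -1.3067] jaw yaw 79.47 toolx [-0.0097 -0.0026 -0.9999]
shares [ 0.0262  0.0096 -0.3439] yaw share -0.015640180489476543
```

View pics/w9.png

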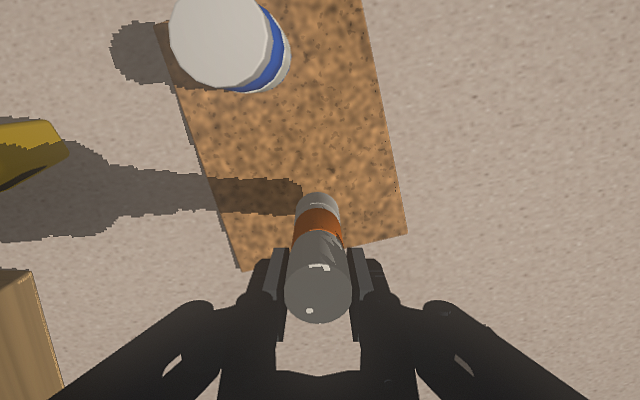

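Request:
step_arm --rows '[[[0,0,0,-0.05,0,-0.15,0.9],[0,0,0,-0.1,0,-0.26,0.9],[0,0,0,-0.1,0,-0.32,0.9],[0,0,0,-0.1,0,-0.32,0.9],[0,0,0,-0.1,0,-0.32,0.9]]]'

```text
t: 11.5
tcp_pos: [0.4924, 0.2846, 0.0756]
ee_rot: [0.702, 0.065, 0.706, -0.066]
ft_force: [-0.4, 0.6, 0.1]
opening: 0.307
```

Request:
step_arm --rows '[[[0,0,0,0,0,-0.02,0.9],[0,0,0,0,0,-0.04,0.9],[0,0,0,0,0,-0.04,0.9]]]'

```text
t: 11.8
tcp_pos: [0.492, 0.2846, 0.0717]
ee_rot: [0.702, 0.065, 0.706, -0.066]
ft_force: [-0.1, 0.2, -0.7]
opening: 0.304
```

Request:
step_arm --rows '[[[0,0,0,0,0,-0.02,0.9],[0,0,0,0,0,-0.02,0.9]]]'

```text
t: 12.0
tcp_pos: [0.4919, 0.2846, 0.0701]
ee_rot: [0.702, 0.065, 0.706, -0.066]
ft_force: [-0.3, 0.4, 0.8]
opening: 0.306
```

Request:
step_arm --rows '[[[0,0,0,0,0,-0.015,0.9],[0,0,0,0,0,-0.015,0.9]]]'

```text
t: 12.2
tcp_pos: [0.4924, 0.2847, 0.0698]
ee_rot: [0.703, 0.065, 0.706, -0.065]
ft_force: [-3.0, -2.0, 10.7]
opening: 0.302
```

Request:
step_arm --rows '[[[0,0,0,0,0,0.01,0.65],[0,0,0,0,0,0.02,0.6],[0,0,0,0,0,0.02,0.3],[0,0,0,0,0,0.02,0],[0,0,0,0,0,0.02,0],[0,0,0,0,0,0.02,0]]]'

```text
t: 12.8
tcp_pos: [0.492, 0.2846, 0.0705]
ee_rot: [0.702, 0.065, 0.706, -0.066]
ft_force: [0.3, -0.1, -0.5]
opening: 1.001
```

Request:
step_arm --rows '[[[0,0,0,0,0,0.3,0],[0,0,0,0,0,0.7,0],[0,0,0,0,0,1,0],[0,0,0,0,0,1,0]]]'

```text
t: 13.2
tcp_pos: [0.4935, 0.2855, 0.1539]
ee_rot: [0.704, 0.066, 0.704, -0.065]
ft_force: [-0.0, 0.3, 1.3]
opening: 1.002
```

Run:
```python
from h import *
goto([.657,-.031,.17],-11)
cv2.imwrite("pics/w10.png",camera("wrist")[:,:,::-1])
np.save("pics/w10.npy",camera_info("wrist"),allow_pickle=True)
cv2.imwrite("pics/s10.png",camera("scene")[100:300,150:430,::-1].repeat(2,0).repeat(2,1))
print(observe()["joint_positions"])
```

```text
t 13.2 tcp [0.4935 0.2855 0.1539] open 1.0015734534706329 F [-0.0051  0.2819  1.3473] jaw yaw 79.39 toolx [-0.0009  0.0025 -1.    ]
shares [ 2.0439 -3.9557  0.2011] yaw share 2.9869140652237283
[ 0.523   0.3831 -0.0074  1.1841  0.0026  0.7081]
```

View pics/w10.png

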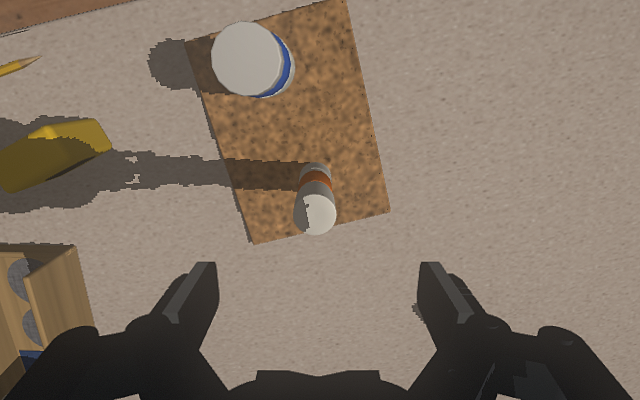

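View pics/s10.png

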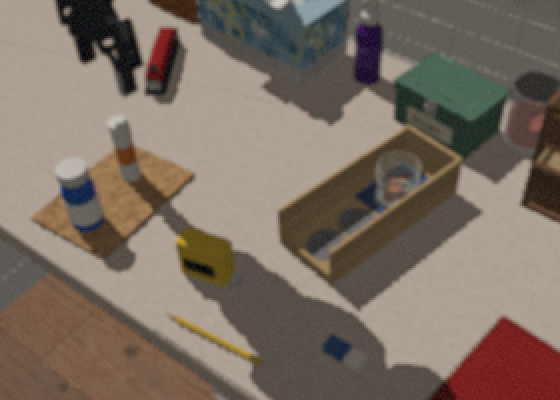

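Both stand upright on the mat. I move to the coin jar and turn the jaws along the lane.

Request:
step_arm --rows '[[[0,0,-0.25,0.2,-0.4,0.1,0],[0,0,-0.5,0.4,-0.7,0.2,0],[0,0,-0.75,0.5,-1,0.2,0],[0,0,-0.75,0.5,-1,0.2,0]]]'

```text
t: 13.7
tcp_pos: [0.5324, 0.202, 0.1655]
ee_rot: [0.675, 0.204, 0.679, -0.204]
ft_force: [-0.1, -0.4, -0.5]
opening: 0.999
```

Request:
step_arm --rows '[[[0,0,-0.25,0.2,-0.4,0,0],[0,0,-0.5,0.4,-0.7,0,0],[0,0,-0.75,0.5,-1,0,0],[0,0,-0.75,0.5,-1,0,0]]]'

```text
t: 14.1
tcp_pos: [0.5721, 0.1225, 0.1653]
ee_rot: [0.622, 0.331, 0.627, -0.331]
ft_force: [0.8, 0.7, 0.3]
opening: 0.996
```

Request:
step_arm --rows '[[[0,0,-0.25,0.2,-0.4,0,0],[0,0,-0.5,0.4,-0.7,0,0],[0,0,-0.75,0.5,-1,0,0],[0,0,-0.75,0.5,-1,0,0]]]'

```text
t: 14.5
tcp_pos: [0.6121, 0.043, 0.1653]
ee_rot: [0.546, 0.447, 0.55, -0.446]
ft_force: [-0.1, 0.3, -0.6]
opening: 1.0
```

Request:
step_arm --rows '[[[0,0,-0.25,0.2,-0.4,0,0],[0,0,-0.5,0.4,-0.7,0,0],[0,0,-0.74,0.53,-0.95,0,0],[0,0,-0.74,0.53,-0.95,0,0],[0,0,-0.74,0.53,-0.95,0,0]]]'

```text
t: 15.0
tcp_pos: [0.654, -0.0304, 0.1658]
ee_rot: [0.452, 0.543, 0.456, -0.541]
ft_force: [-0.1, 0.4, 0.4]
opening: 1.004
```

Run:
```python
from h import *
goto([.657,-.031,.025],-11)
np.save("pics/w11.npy",camera_info("wrist"),allow_pickle=True)
cv2.imwrite("pics/w11.png",camera("wrist")[:,:,::-1])
```

```text
t 15.0 tcp [ 0.654  -0.0304  0.1658] open 1.00350689626829 F [-0.0926  0.4436  0.4469] jaw yaw -10.05 toolx [-0.0014  0.0057 -1.    ]
shares [ 0.0381 -0.0078 -1.7598] yaw share -0.031505306714904195
```

View pics/w11.png

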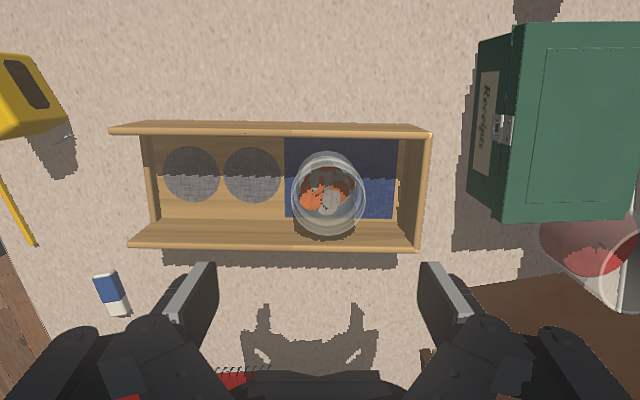

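Run:
```python
from h import *
cv2.imwrite("pics/w11c.png",cv2.resize(cv2.imread("pics/w11.png")[115:265,260:440],None,fx=4,fy=4,interpolation=cv2.INTER_CUBIC))
```

```text
(no output)
```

View pics/w11c.png

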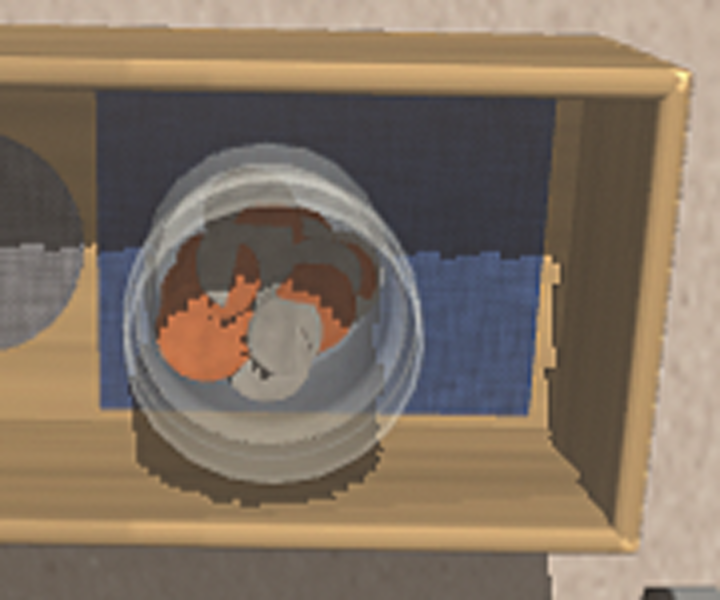

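The rim's ellipse centre in the crop is about (273,325), i.e. pixel (328,196), and the inner back wall top is at about crop x=640.

Run:
```python
from h import *
info=np.load("pics/w11.npy",allow_pickle=True).item()
f=lambda c,z: plane(info,np.atleast_2d(c)/4+[260,115],z)
a=np.array([np.cos(np.radians(-11)),np.sin(np.radians(-11))]);b=np.array([-a[1],a[0]]);c0=np.array([.619,-.0205])
for n,c,z in[("rimC",(273,325),.066),("rimL",(123,325),.066),("rimR",(424,325),.066),("rimBot",(273,483),.066),("foot",(268,290),.012),("back in",(635,300),.061),("backout",(668,300),.061),("wallfar",(400,95),.061),("wallnear",(400,525),.061)]:
    p=f(c,z)[0];d=p[:2]-c0;print(n,p,"caddy",d@a,d@b)
```

```text
rimC [ 0.6623 -0.0295  0.066 ] caddy 0.04417747017859246 -0.0005713684470454577
rimL [ 0.6351 -0.0247  0.066 ] caddy 0.016568707279049178 -0.0010461173690671597
rimR [ 0.6896 -0.0343  0.066 ] caddy 0.07197451055513164 -9.2703813944366e-05
rimBot [ 0.657  -0.0607  0.066 ] caddy 0.04499249211430225 -0.03217830236216522
foot [ 0.6611 -0.0381  0.012 ] caddy 0.04473145613833866 -0.009282523096904142
back in [ 0.7297 -0.038   0.061 ] caddy 0.11198680855500763 0.003936155326883204
backout [ 0.7358 -0.0391  0.061 ] caddy 0.11819870575706959 0.004045617136398267
wallfar [0.6916 0.0075 0.061 ] caddy 0.06594328240218136 0.04130449195094695
wallnear [ 0.6799 -0.0761  0.061 ] caddy 0.0704278244812966 -0.04296310958592895
```

Request:
step_arm --rows '[[[0,0,-0.03,0.1,0,-0.4,0],[0,0,-0.03,0.1,0,-0.8,0],[0,0,-0.03,0.1,0,-0.8,0],[0,0,-0.03,0.1,0,-0.8,0]]]'

```text
t: 15.45
tcp_pos: [0.6619, -0.0304, 0.1033]
ee_rot: [0.448, 0.547, 0.451, -0.545]
ft_force: [-0.5, -0.7, 0.7]
opening: 1.0
```

Run:
```python
from h import *
goto([.662,-.030,.022],-11)
cv2.imwrite("pics/w12.png",camera("wrist")[:,:,::-1])
```

```text
t 15.45 tcp [ 0.6619 -0.0304  0.1033] open 0.9997364145509466 F [-0.5177 -0.7281  0.6703] jaw yaw -11.06 toolx [-0.0008  0.0054 -1.    ]
shares [ 0.0017  0.0044 -1.0158] yaw share 0.0018803573498876365
```

View pics/w12.png

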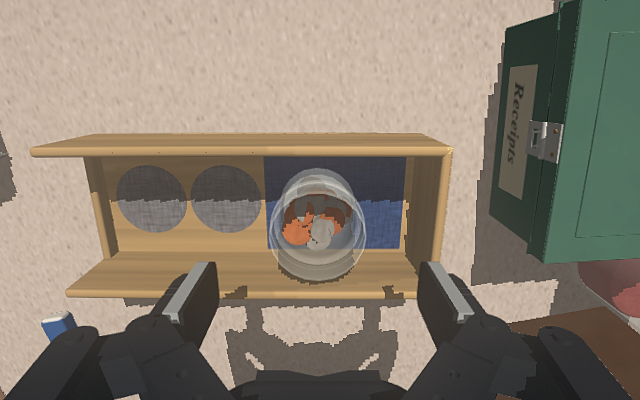

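The jar is centred between the fingers, with its rim centre at x≈318. I descend.

Request:
step_arm --rows '[[[0,0,0,0,0,-0.3,0],[0,0,0,0,0,-0.6,0],[0,0,0,0,0,-0.85,0],[0,0,0,0,0,-0.98,0],[0,0,0,0,0,-0.98,0]]]'

```text
t: 16.0
tcp_pos: [0.6624, -0.0312, 0.0244]
ee_rot: [0.447, 0.547, 0.45, -0.545]
ft_force: [0.3, -0.1, 0.3]
opening: 1.0
```

Request:
step_arm --rows '[[[0,0,0,0,0,0,0.2],[0,0,0,0,0,0,0.6],[0,0,0,0,0,0,0.6],[0,0,0,0,0,0,0.6],[0,0,0,0,0,0,0.6]]]'

```text
t: 16.5
tcp_pos: [0.6633, -0.0314, 0.0263]
ee_rot: [0.448, 0.548, 0.45, -0.545]
ft_force: [-3.9, 0.6, 10.9]
opening: 0.644
```

Run:
```python
from h import *
goto([.662,-.030,.022],-11)
cv2.imwrite("pics/w13.png",camera("wrist")[:,:,::-1])
```

```text
t 16.5 tcp [ 0.6633 -0.0314  0.0263] open 0.6436563191672524 F [-3.9212  0.6055 10.9115] jaw yaw -11.2 toolx [ 0.0025  0.0053 -1.    ]
shares [-0.0162  0.0176 -0.0532] yaw share 0.0067742677615787745
```

View pics/w13.png

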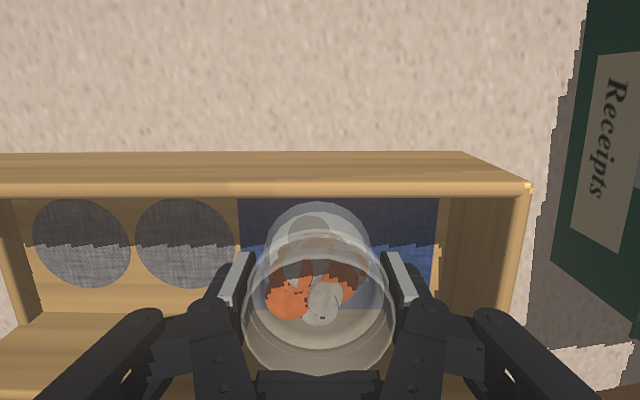

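The jar is gripped, with the pads either side of it at (240,275) and (400,275). I lift it.

Request:
step_arm --rows '[[[0,0,0,0,0,0.15,0.7],[0,0,0,0,0,0.4,0.7],[0,0,0,0,0,0.7,0.7],[0,0,0,0,0,1,0.7],[0,0,0,0,0,1,0.7]]]'

```text
t: 17.05
tcp_pos: [0.6644, -0.0315, 0.1086]
ee_rot: [0.449, 0.549, 0.449, -0.544]
ft_force: [0.7, 0.4, -3.4]
opening: 0.646
```

Request:
step_arm --rows '[[[0,0,0,0,0,0.15,0.7],[0,0,0,-0.1,-0.2,0.25,0.7],[0,0,0,-0.4,-0.6,0.25,0.7],[0,0,0,-0.7,-1,0.25,0.7]]]'

```text
t: 17.45
tcp_pos: [0.6052, -0.1124, 0.1239]
ee_rot: [0.447, 0.547, 0.451, -0.545]
ft_force: [-0.3, -1.4, -4.1]
opening: 0.651
```

Request:
step_arm --rows '[[[0,0,0,-0.4,-0.5,0,0.7],[0,0,0,-0.75,-1,0,0.7]]]'

```text
t: 17.65
tcp_pos: [0.5442, -0.1927, 0.124]
ee_rot: [0.447, 0.547, 0.451, -0.545]
ft_force: [0.8, -1.3, -3.2]
opening: 0.648
```

Request:
step_arm --rows '[[[0,0,0,-0.4,-0.5,0,0.7],[0,0,0,-0.75,-1,0,0.7],[0,0,0,-0.75,-1,0,0.7]]]'

```text
t: 17.95
tcp_pos: [0.4823, -0.2758, 0.1242]
ee_rot: [0.446, 0.548, 0.449, -0.547]
ft_force: [1.2, 1.6, -2.9]
opening: 0.649
```

Run:
```python
from h import *
goto([.460,-.296,.0323],-11)
cv2.imwrite("pics/w14.png",camera("wrist")[:,:,::-1])
```

```text
t 17.95 tcp [ 0.4823 -0.2758  0.1242] open 0.6491886173158189 F [ 1.2331  1.5654 -2.9456] jaw yaw -11.54 toolx [-0.0017  0.0044 -1.    ]
shares [-0.2781 -0.2525 -1.1487] yaw share 0.01788828979616852
```

View pics/w14.png

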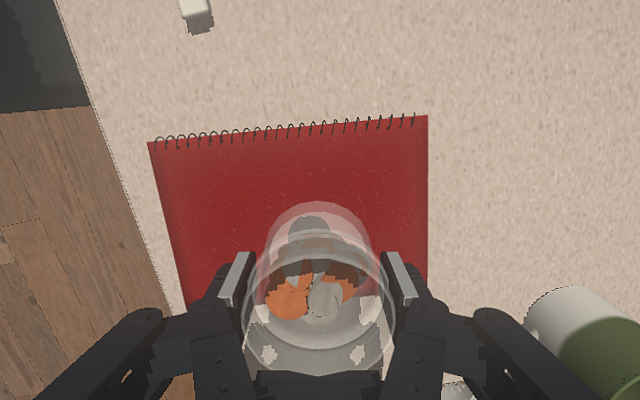

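Request:
step_arm --rows '[[[0,0,0,-0.15,-0.15,-0.3,0.7],[0,0,0,-0.28,-0.25,-0.6,0.7],[0,0,0,-0.28,-0.25,-0.85,0.7],[0,0,0,-0.28,-0.25,-1,0.7],[0,0,0,-0.28,-0.25,-1,0.7]]]'

```text
t: 18.5
tcp_pos: [0.4633, -0.2903, 0.0428]
ee_rot: [0.447, 0.547, 0.451, -0.545]
ft_force: [-0.4, 0.3, -2.6]
opening: 0.648
```

Request:
step_arm --rows '[[[0,0,0,0,0,-0.05,0.7],[0,0,0,0,0,-0.1,0.7],[0,0,0,0,0,-0.1,0.7]]]'

```text
t: 18.8
tcp_pos: [0.4643, -0.2913, 0.0363]
ee_rot: [0.448, 0.548, 0.45, -0.545]
ft_force: [-0.6, -0.3, -3.1]
opening: 0.648
```

Request:
step_arm --rows '[[[0,0,0,0,0,-0.03,0.7],[0,0,0,0,0,-0.05,0.7],[0,0,0,0,0,-0.05,0.7]]]'

```text
t: 19.1
tcp_pos: [0.464, -0.2913, 0.0321]
ee_rot: [0.447, 0.548, 0.45, -0.545]
ft_force: [-0.6, 0.2, -3.3]
opening: 0.648
```

Request:
step_arm --rows '[[[0,0,0,0,0,-0.02,0.7],[0,0,0,0,0,-0.02,0.7]]]'

```text
t: 19.3
tcp_pos: [0.464, -0.2913, 0.0305]
ee_rot: [0.447, 0.548, 0.45, -0.545]
ft_force: [-0.1, 0.6, -2.9]
opening: 0.645
```

Request:
step_arm --rows '[[[0,0,0,0,0,-0.02,0.7],[0,0,0,0,0,-0.02,0.7]]]'

```text
t: 19.5
tcp_pos: [0.4639, -0.2913, 0.0288]
ee_rot: [0.447, 0.548, 0.45, -0.545]
ft_force: [-0.3, 0.9, -3.3]
opening: 0.644
```

Run:
```python
from h import *
cv2.imwrite("pics/s15.png",cv2.resize(camera("scene")[200:380,320:500,::-1],None,fx=3.3,fy=3.3,interpolation=cv2.INTER_CUBIC))
cv2.imwrite("pics/w15.png",camera("wrist")[:,:,::-1])
```

```text
(no output)
```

View pics/s15.png

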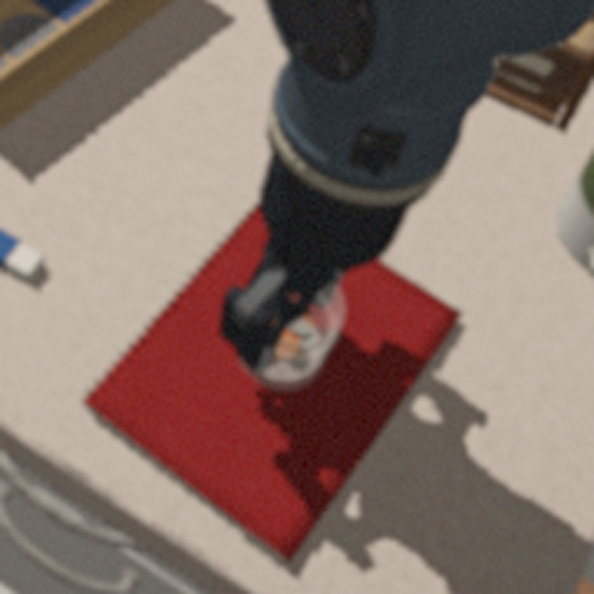

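View pics/w15.png

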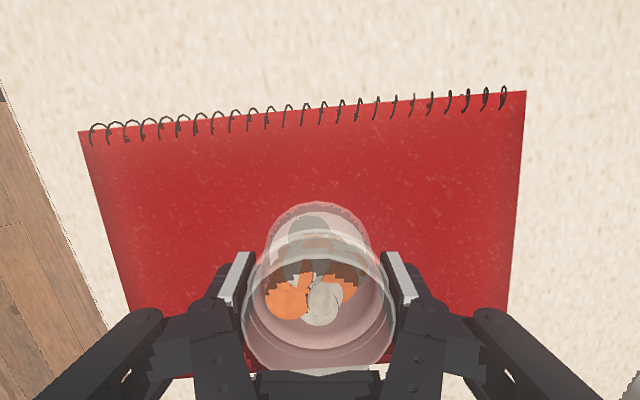

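The jar is just above the notebook. I keep lowering in small steps.

Request:
step_arm --rows '[[[0,0,0,0,0,-0.02,0.7],[0,0,0,0,0,-0.02,0.7],[0,0,0,0,0,-0.02,0.7]]]'

```text
t: 19.9
tcp_pos: [0.4642, -0.2915, 0.0285]
ee_rot: [0.448, 0.548, 0.45, -0.545]
ft_force: [-6.4, 3.5, 17.4]
opening: 0.65
```

Request:
step_arm --rows '[[[0,0,0,0,0,-0.015,0.7],[0,0,0,0,0,-0.015,0.7],[0,0,0,0,0,-0.015,0.7]]]'

```text
t: 20.2
tcp_pos: [0.4642, -0.2916, 0.0284]
ee_rot: [0.448, 0.548, 0.45, -0.545]
ft_force: [-13.3, 8.4, 38.7]
opening: 0.642
```

Request:
step_arm --rows '[[[0,0,0,0,0,0.025,0.7],[0,0,0,0,0,0.03,0.7],[0,0,0,0,0,0.03,0.3],[0,0,0,0,0,0.03,0.1],[0,0,0,0,0,0.03,0],[0,0,0,0,0,0.03,0]]]'

```text
t: 20.8
tcp_pos: [0.4641, -0.2914, 0.0286]
ee_rot: [0.447, 0.548, 0.45, -0.545]
ft_force: [-0.7, -0.3, -0.2]
opening: 1.003
```

Request:
step_arm --rows '[[[0,0,0,0,0,0.25,0],[0,0,0,0,0,0.6,0],[0,0,0,0,0,1,0],[0,0,0,0,0,1,0]]]'

```text
t: 21.2
tcp_pos: [0.4659, -0.2925, 0.1125]
ee_rot: [0.449, 0.548, 0.448, -0.545]
ft_force: [0.4, 0.1, -0.1]
opening: 1.001
```

Run:
```python
from h import *
goto([.4255,.0865,.15],14.5)
cv2.imwrite("pics/w16.png",camera("wrist")[:,:,::-1])
```

```text
t 21.2 tcp [ 0.4659 -0.2925  0.1125] open 1.0007835453111722 F [ 0.3568  0.0653 -0.0872] jaw yaw -11.21 toolx [ 0.005   0.0022 -1.    ]
shares [-0.5052  4.7379  0.469 ] yaw share 0.8569006031709028
```

View pics/w16.png

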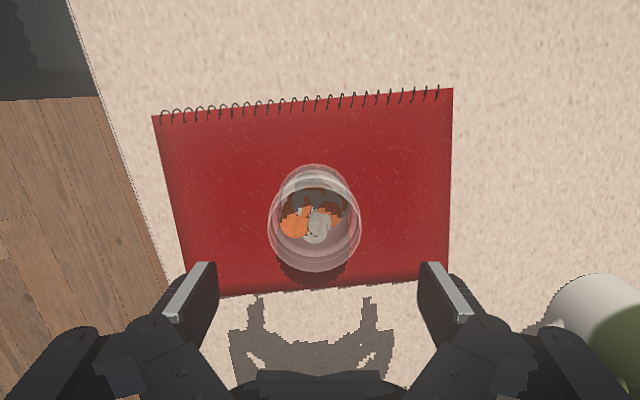

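The coin jar stands on the notebook at (314,220). Now the tape.

Request:
step_arm --rows '[[[0,0,0,0,0.3,0.4,0],[0,0,0.1,-0.05,0.6,0.7,0],[0,0,0.2,-0.1,1,0.8,0]]]'

```text
t: 21.55
tcp_pos: [0.4564, -0.2113, 0.1737]
ee_rot: [0.476, 0.523, 0.478, -0.521]
ft_force: [0.6, -0.1, -0.4]
opening: 1.003
```

Request:
step_arm --rows '[[[0,0,0.1,-0.05,0.5,0,0],[0,0,0.2,-0.1,1,0,0]]]'

```text
t: 21.75
tcp_pos: [0.4474, -0.1301, 0.1718]
ee_rot: [0.502, 0.497, 0.506, -0.495]
ft_force: [0.4, 0.4, 0.1]
opening: 0.999
```

Request:
step_arm --rows '[[[0,0,0.1,-0.05,0.5,0,0],[0,0,0.2,-0.1,1,0,0]]]'

```text
t: 21.95
tcp_pos: [0.4391, -0.0499, 0.1716]
ee_rot: [0.527, 0.47, 0.531, -0.468]
ft_force: [1.2, -0.5, 0.5]
opening: 1.001
```

Request:
step_arm --rows '[[[0,0,0.1,-0.05,0.5,0,0],[0,0,0.2,-0.1,1,0,0]]]'

```text
t: 22.15
tcp_pos: [0.4312, 0.0301, 0.1717]
ee_rot: [0.551, 0.441, 0.555, -0.44]
ft_force: [1.3, 0.6, -0.4]
opening: 1.003
```

Request:
step_arm --rows '[[[0,0,0.05,-0.05,0.5,0,0],[0,0,0.06,-0.1,0.75,0,0],[0,0,0.06,-0.1,0.75,0,0],[0,0,0.06,-0.1,0.75,0,0]]]'

```text
t: 22.55
tcp_pos: [0.4237, 0.0887, 0.1719]
ee_rot: [0.558, 0.433, 0.562, -0.432]
ft_force: [-0.2, -0.2, 0.1]
opening: 0.998
```

Run:
```python
from h import *
goto([.4255,.0865,.15],14.5)
np.save("pics/w17.npy",camera_info("wrist"),allow_pickle=True)
cv2.imwrite("pics/w17.png",camera("wrist")[:,:,::-1])
```

```text
t 22.55 tcp [0.4237 0.0887 0.1719] open 0.998057809880302 F [-0.1503 -0.2489  0.1046] jaw yaw 14.65 toolx [-0.0033  0.0043 -1.    ]
shares [ 0.023  -0.0273 -0.2734] yaw share -0.005107083720539644
```

View pics/w17.png

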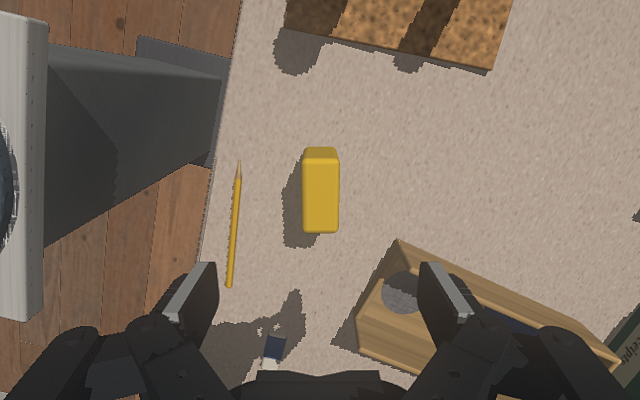

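The tape's top face spans (303,159) to (339,232), nearly aligned with the jaws.

Run:
```python
from h import *
info=np.load("pics/w17.npy",allow_pickle=True).item()
im=cv2.imread("pics/w17.png");hsv=cv2.cvtColor(im,cv2.COLOR_BGR2HSV).astype(int)
m=(hsv[:,:,0]>18)&(hsv[:,:,0]<34)&(hsv[:,:,1]>140)&(hsv[:,:,2]>175);m[:,:280]=0;m[:,360:]=0;m[260:]=0
c=blobs(m)[0];r=cv2.minAreaRect(c);print(r)
p=plane(info,cv2.boxPoints(r),.06);print(p.mean(0))
for i in range(4): v=p[(i+1)%4]-p[i];print(np.linalg.norm(v),np.degrees(np.arctan2(v[1],v[0])))
cv2.imwrite("pics/w17c.png",cv2.resize(im[135:245,280:360],None,fx=5,fy=5,interpolation=cv2.INTER_CUBIC))
print(proj(info,[tool()[0]["tcp_pos"]*[1,1,0]+[0,0,.06]]))
```

```text
((320.5, 194.0), (72.0, 35.0), 90.0)
[0.4265 0.0885 0.06  ]
0.026145109817676492 14.675454012019458
0.0581556557743538 -74.33417742621874
0.02791296909864779 -165.30945584278666
0.05815932061802723 103.92407990716075
[[317.0673 194.6654]]
```

View pics/w17c.png

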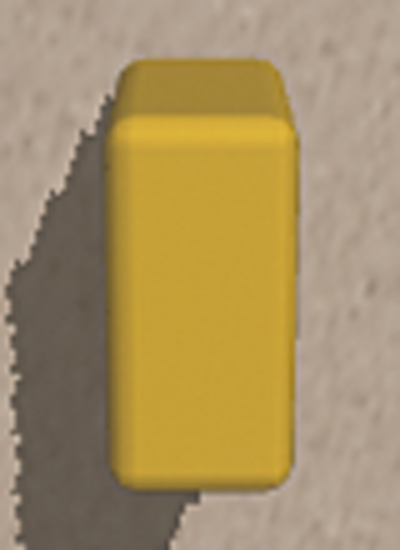

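Request:
step_arm --rows '[[[0,0,0,0.03,0,-0.4,0],[0,0,0,0.035,0,-0.8,0],[0,0,0,0.035,0,-1,0],[0,0,0,0.035,0,-1,0]]]'

```text
t: 23.0
tcp_pos: [0.4254, 0.0874, 0.0905]
ee_rot: [0.557, 0.433, 0.562, -0.433]
ft_force: [0.3, -0.2, 0.1]
opening: 0.999
```

Request:
step_arm --rows '[[[0,0,0,0,0,-0.4,0],[0,0,0,0,0,-0.7,0],[0,0,0,0,0,-0.8,0],[0,0,0,0,0,-0.8,0]]]'

```text
t: 23.4
tcp_pos: [0.4267, 0.0882, 0.0287]
ee_rot: [0.557, 0.433, 0.561, -0.432]
ft_force: [0.5, -0.3, 1.2]
opening: 0.998
```

Run:
```python
from h import *
goto([.4265,.0885,.028],14.6)
cv2.imwrite("pics/w18.png",camera("wrist")[:,:,::-1])
```

```text
t 23.4 tcp [0.4267 0.0882 0.0287] open 0.997758320667452 F [ 0.5476 -0.3085  1.1613] jaw yaw 14.55 toolx [-0.0033  0.0045 -1.    ]
shares [-0.002   0.0039 -0.0084] yaw share 0.0016300325655445628
```

View pics/w18.png

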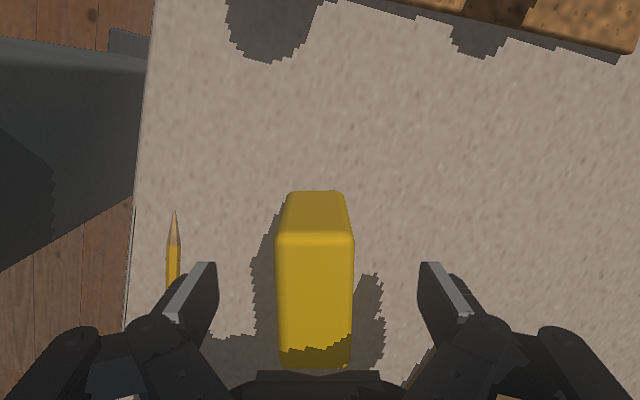

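The tape is centred between the open fingers. I close.

Request:
step_arm --rows '[[[0,0,0,0,0,0,0.3],[0,0,0,0,0,0,0.85],[0,0,0,0,0,0,0.85],[0,0,0,0,0,0,0.85],[0,0,0,0,0,0,0.85],[0,0,0,0,0,0,0.85],[0,0,0,0,0,0,0.85]]]'

```text
t: 24.15
tcp_pos: [0.4271, 0.0887, 0.0292]
ee_rot: [0.558, 0.433, 0.561, -0.431]
ft_force: [-2.7, -1.4, 9.9]
opening: 0.34
```

Run:
```python
from h import *
goto([.4265,.0885,.028],14.6)
cv2.imwrite("pics/w19.png",camera("wrist")[:,:,::-1])
```

```text
t 24.15 tcp [0.4271 0.0887 0.0292] open 0.3398916833442703 F [-2.662  -1.4124  9.8791] jaw yaw 14.6 toolx [-0.0015  0.0049 -1.    ]
shares [-0.0078 -0.0027 -0.0148] yaw share 0.00011399083189852869
```

View pics/w19.png

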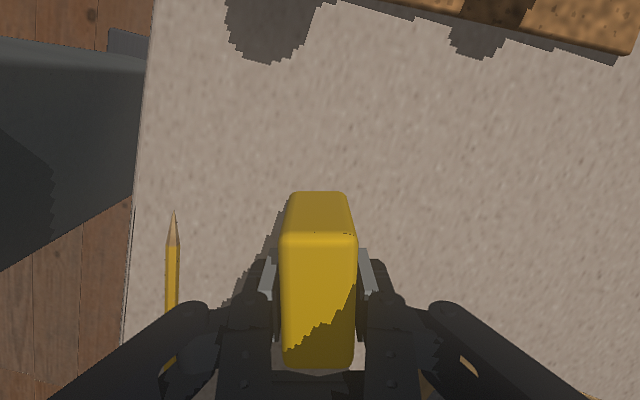

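Gripped evenly. I lift it and carry it to the back place, turning +64.4°.

Request:
step_arm --rows '[[[0,0,0,0,0,0.15,0.85],[0,0,0,0,0,0.5,0.85],[0,0,0,0,0,0.9,0.85],[0,0,0,0,0,1,0.85]]]'

```text
t: 24.6
tcp_pos: [0.4282, 0.089, 0.1114]
ee_rot: [0.559, 0.434, 0.56, -0.431]
ft_force: [0.2, 0.1, -2.6]
opening: 0.344
```

Request:
step_arm --rows '[[[0,0,0.2,0.2,-0.1,0.3,0.85],[0,0,0.4,0.5,-0.3,0.5,0.85],[0,0,0.7,0.9,-0.5,0.5,0.85],[0,0,0.7,0.9,-0.5,0.5,0.85]]]'

```text
t: 25.0
tcp_pos: [0.5017, 0.0472, 0.1482]
ee_rot: [0.628, 0.322, 0.631, -0.321]
ft_force: [-1.3, 0.1, -1.8]
opening: 0.343
```

Request:
step_arm --rows '[[[0,0,0.25,0.4,-0.2,0,0.85],[0,0,0.5,0.7,-0.4,0,0.85],[0,0,0.75,1,-0.5,0,0.85],[0,0,0.75,1,-0.5,0,0.85]]]'

```text
t: 25.4
tcp_pos: [0.5804, 0.0077, 0.1472]
ee_rot: [0.678, 0.193, 0.682, -0.193]
ft_force: [-1.2, 0.2, -1.8]
opening: 0.343
```

Request:
step_arm --rows '[[[0,0,0.25,0.4,-0.2,0,0.85],[0,0,0.5,0.7,-0.3,0,0.85],[0,0,0.7,1,-0.47,0,0.85],[0,0,0.7,1,-0.47,0,0.85],[0,0,0.7,1,-0.47,0,0.85]]]'

```text
t: 25.9
tcp_pos: [0.6582, -0.0288, 0.1475]
ee_rot: [0.701, 0.068, 0.706, -0.068]
ft_force: [-0.7, 1.0, -1.9]
opening: 0.336
```

Run:
```python
from h import *
goto([.660,-.0285,.035],79)
np.save("pics/w20.npy",camera_info("wrist"),allow_pickle=True)
cv2.imwrite("pics/w20.png",camera("wrist")[:,:,::-1])
```

```text
t 25.9 tcp [ 0.6582 -0.0288  0.1475] open 0.3361296723446128 F [-0.6665  0.9874 -1.9456] jaw yaw 78.95 toolx [-0.007   0.0002 -1.    ]
shares [ 0.0225  0.0033 -1.4064] yaw share 0.0015836515008980237
```

View pics/w20.png

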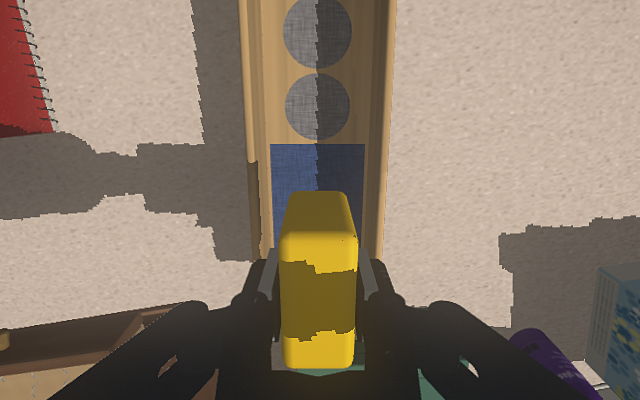

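The tape is aligned over the lane, with the blue felt at (270–365, 145+). I lower it.

Request:
step_arm --rows '[[[0,0,0,0.02,0,-0.3,0.85],[0,0,0,0.02,0,-0.6,0.85],[0,0,0,0.02,0,-0.85,0.85],[0,0,0,0.02,0,-1,0.85],[0,0,0,0.02,0,-1,0.85]]]'

```text
t: 26.45
tcp_pos: [0.6589, -0.0285, 0.0673]
ee_rot: [0.701, 0.067, 0.707, -0.068]
ft_force: [0.1, -0.4, -2.1]
opening: 0.341
```

Request:
step_arm --rows '[[[0,0,0,0,0,-0.12,0.85],[0,0,0,0,0,-0.24,0.85],[0,0,0,0,0,-0.32,0.85],[0,0,0,0,0,-0.32,0.85]]]'

```text
t: 26.85
tcp_pos: [0.6599, -0.0289, 0.042]
ee_rot: [0.702, 0.067, 0.706, -0.067]
ft_force: [0.3, 0.4, -1.4]
opening: 0.343
```

Run:
```python
from h import *
goto([.660,-.0285,.035],79)
cv2.imwrite("pics/w21.png",camera("wrist")[:,:,::-1])
```

```text
t 26.85 tcp [ 0.6599 -0.0289  0.042 ] open 0.34304704577752443 F [ 0.2894  0.393  -1.3783] jaw yaw 79.09 toolx [-0.0066  0.0001 -1.    ]
shares [ 0.0018  0.0053 -0.0875] yaw share -0.00296795492081543
```

View pics/w21.png

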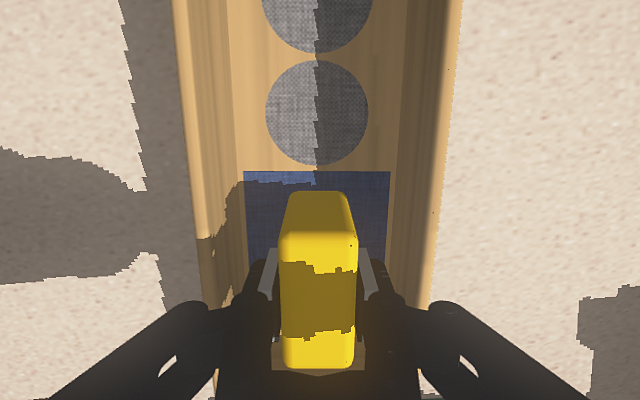

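Centred in the lane with no contact yet. I continue down in fine steps.

Request:
step_arm --rows '[[[0,0,0,0,0,-0.04,0.85],[0,0,0,0,0,-0.07,0.85],[0,0,0,0,0,-0.07,0.85]]]'

```text
t: 27.2
tcp_pos: [0.6603, -0.029, 0.0372]
ee_rot: [0.702, 0.067, 0.706, -0.067]
ft_force: [0.1, -0.0, -2.3]
opening: 0.34
```

Request:
step_arm --rows '[[[0,0,0,0,0,-0.02,0.85],[0,0,0,0,0,-0.02,0.85],[0,0,0,0,0,-0.02,0.85]]]'

```text
t: 27.5
tcp_pos: [0.6604, -0.029, 0.0358]
ee_rot: [0.702, 0.067, 0.706, -0.067]
ft_force: [0.1, -0.1, -1.8]
opening: 0.341
```

Request:
step_arm --rows '[[[0,0,0,0,0,-0.02,0.85],[0,0,0,0,0,-0.02,0.85],[0,0,0,0,0,-0.02,0.85]]]'

```text
t: 27.8
tcp_pos: [0.6607, -0.029, 0.0352]
ee_rot: [0.702, 0.067, 0.705, -0.067]
ft_force: [-4.7, -0.1, 10.7]
opening: 0.341
```

Contact. I part-open so that the fingers stay clear of the side walls.

Request:
step_arm --rows '[[[0,0,0,0,0,0.01,0.62],[0,0,0,0,0,0.01,0.55],[0,0,0,0,0,0.01,0.5],[0,0,0,0,0,0.01,0.5],[0,0,0,0,0,0.01,0.5]]]'

```text
t: 28.3
tcp_pos: [0.6604, -0.0289, 0.0349]
ee_rot: [0.702, 0.067, 0.706, -0.067]
ft_force: [-0.2, 0.8, 0.6]
opening: 0.501
```

Run:
```python
from h import *
goto([.660,-.0285,.035],79)
cv2.imwrite("pics/w22.png",camera("wrist")[:,:,::-1])
```

```text
t 28.3 tcp [ 0.6604 -0.0289  0.0349] open 0.5011126295489392 F [-0.2172  0.7974  0.6386] jaw yaw 79.1 toolx [-0.0054  0.     -1.    ]
shares [-0.0051  0.0054  0.001 ] yaw share -0.003187310068819708
```

View pics/w22.png

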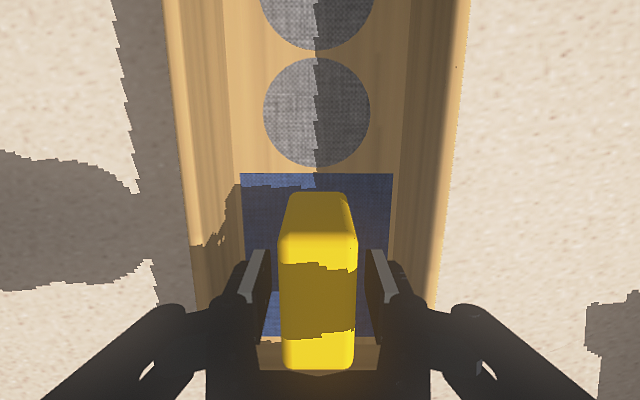

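The fingers are clear on both sides and the tape is standing. I go straight up.

Request:
step_arm --rows '[[[0,0,0,0,0,0.25,0.5],[0,0,0,0,0,0.6,0.5],[0,0,0,0,0,1,0.5],[0,0,0,0,0,1,0.5]]]'

```text
t: 28.75
tcp_pos: [0.6626, -0.029, 0.1195]
ee_rot: [0.704, 0.067, 0.704, -0.067]
ft_force: [0.7, 0.4, 0.6]
opening: 0.5
```

Request:
step_arm --rows '[[[0,0,0,-0.3,0.3,0.4,0],[0,0,0,-0.5,0.6,0.7,0],[0,0,0,-0.5,1,0.7,0],[0,0,0,-0.5,1,0.7,0]]]'

```text
t: 29.15
tcp_pos: [0.6204, 0.0542, 0.1717]
ee_rot: [0.703, 0.066, 0.705, -0.066]
ft_force: [0.1, -1.1, -1.4]
opening: 0.999
```

Run:
```python
from h import *
goto([.492,.2847,.17],79.4)
np.save("pics/w23.npy",camera_info("wrist"),allow_pickle=True)
cv2.imwrite("pics/w23.png",camera("wrist")[:,:,::-1])
```

```text
t 29.15 tcp [0.6204 0.0542 0.1717] open 0.9987678900755446 F [ 0.1049 -1.102  -1.3724] jaw yaw 79.26 toolx [-0.0039  0.001  -1.    ]
shares [-1.6053  2.8815 -0.0208] yaw share 0.004696519094224527
```

View pics/w23.png

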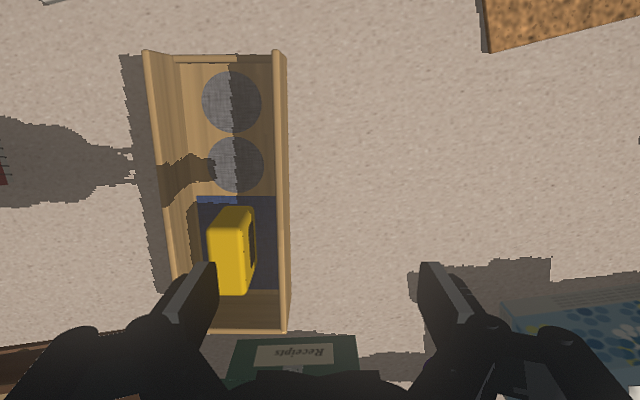

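The tape stands in the lane on the blue felt at (230,252). Next I fetch the glue stick.

Request:
step_arm --rows '[[[0,0,0,-0.3,0.5,0,0],[0,0,0,-0.55,1,0,0]]]'

```text
t: 29.4
tcp_pos: [0.5758, 0.1305, 0.17]
ee_rot: [0.702, 0.068, 0.706, -0.068]
ft_force: [0.5, 1.0, 0.1]
opening: 1.001
```

Request:
step_arm --rows '[[[0,0,0,-0.3,0.5,0,0],[0,0,0,-0.55,1,0,0]]]'

```text
t: 29.6
tcp_pos: [0.5314, 0.2114, 0.1704]
ee_rot: [0.702, 0.067, 0.706, -0.068]
ft_force: [0.9, -0.0, -0.5]
opening: 0.998
```

Request:
step_arm --rows '[[[0,0,0,-0.3,0.5,-0.1,0],[0,0,0,-0.5,0.88,-0.3,0],[0,0,0,-0.5,0.88,-0.3,0],[0,0,0,-0.5,0.88,-0.3,0]]]'

```text
t: 30.0
tcp_pos: [0.4921, 0.2812, 0.1463]
ee_rot: [0.702, 0.066, 0.706, -0.067]
ft_force: [0.6, 0.7, -0.7]
opening: 0.999
```

Run:
```python
from h import *
goto([.492,.2847,.0698],79.4)
np.save("pics/w24.npy",camera_info("wrist"),allow_pickle=True)
cv2.imwrite("pics/w24.png",camera("wrist")[:,:,::-1])
```

```text
t 30.0 tcp [0.4921 0.2812 0.1463] open 0.9992435772074761 F [ 0.5674  0.6834 -0.7226] jaw yaw 79.15 toolx [-0.0063 -0.001  -1.    ]
shares [-0.0019  0.0442 -0.9556] yaw share 0.008393802091952314
```

View pics/w24.png

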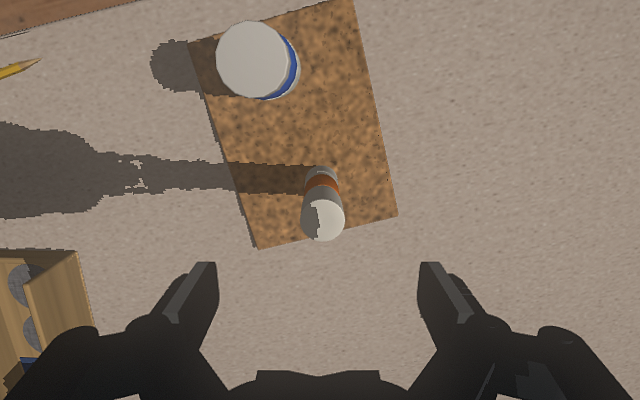

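The glue stands as left, with its cap at (323,221). I descend and grip.

Request:
step_arm --rows '[[[0,0,0,0,0.04,-0.4,0],[0,0,0,0,0.04,-0.8,0],[0,0,0,0,0.04,-0.96,0],[0,0,0,0,0.04,-0.96,0],[0,0,0,0,0.04,-0.96,0.3],[0,0,0,0,0.04,-0.96,0.7],[0,0,0,0,0.04,-0.96,0.9],[0,0,0,0,0.04,-0.96,0.9],[0,0,0,0,0.04,-0.96,0.9],[0,0,0,0,0.04,-0.96,0.9]]]'

```text
t: 31.05
tcp_pos: [0.4929, 0.2849, 0.0711]
ee_rot: [0.703, 0.067, 0.705, -0.067]
ft_force: [-1.0, -1.2, 6.9]
opening: 0.302
```

Run:
```python
from h import *
goto([.492,.2847,.0698],79.4)
cv2.imwrite("pics/w25.png",camera("wrist")[:,:,::-1])
```

```text
t 31.05 tcp [0.4929 0.2849 0.0711] open 0.30209096663146195 F [-0.966  -1.1832  6.8877] jaw yaw 79.1 toolx [-0.0039  0.0006 -1.    ]
shares [-0.0117 -0.0023 -0.0166] yaw share 0.010112313192620093
```

View pics/w25.png

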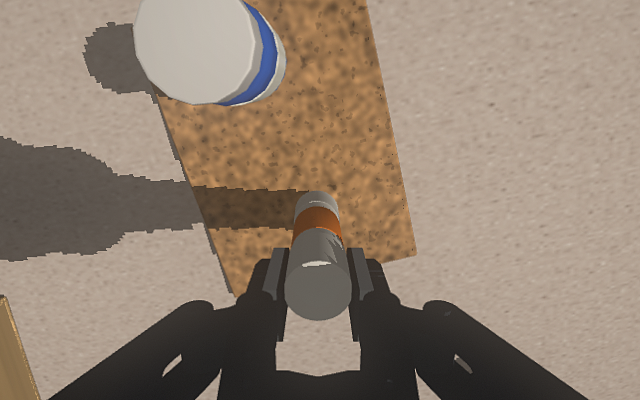

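Request:
step_arm --rows '[[[0,0,0,0,0,0.2,0.9],[0,0,0,0,0,0.6,0.9],[0,0,0,0,0,1,0.9],[0,0,0,0,0,1,0.9]]]'

```text
t: 31.5
tcp_pos: [0.4942, 0.2858, 0.1546]
ee_rot: [0.704, 0.068, 0.704, -0.066]
ft_force: [0.5, 0.0, -1.0]
opening: 0.303
```

Request:
step_arm --rows '[[[0,0,0,0.1,-0.3,0.2,0.9],[0,0,0,0.2,-0.7,0.3,0.9],[0,0,0,0.35,-1,0.3,0.9]]]'

```text
t: 31.8
tcp_pos: [0.5208, 0.2037, 0.1752]
ee_rot: [0.703, 0.067, 0.705, -0.067]
ft_force: [0.5, 0.6, -0.1]
opening: 0.301
```

Request:
step_arm --rows '[[[0,0,0,0.15,-0.5,0,0.9],[0,0,0,0.35,-1,0,0.9]]]'

```text
t: 32.0
tcp_pos: [0.5484, 0.1236, 0.174]
ee_rot: [0.702, 0.067, 0.706, -0.067]
ft_force: [1.6, 0.6, -1.2]
opening: 0.303
```

Request:
step_arm --rows '[[[0,0,0,0.15,-0.5,0,0.9],[0,0,0,0.35,-1,0,0.9]]]'

```text
t: 32.2
tcp_pos: [0.5764, 0.0431, 0.174]
ee_rot: [0.702, 0.067, 0.706, -0.067]
ft_force: [1.2, 0.7, 0.3]
opening: 0.303
```

Request:
step_arm --rows '[[[0,0,0,0.15,-0.4,0,0.9],[0,0,0,0.3,-0.73,-0.2,0.9],[0,0,0,0.3,-0.73,-0.3,0.9],[0,0,0,0.3,-0.73,-0.3,0.9],[0,0,0,0.3,-0.73,-0.3,0.9]]]'

```text
t: 32.7
tcp_pos: [0.6001, -0.013, 0.1503]
ee_rot: [0.702, 0.067, 0.706, -0.067]
ft_force: [-0.5, -0.2, -0.2]
opening: 0.304
```

Run:
```python
from h import *
goto([.601,-.0138,.0711],79.4)
cv2.imwrite("pics/w26.png",camera("wrist")[:,:,::-1])
```

```text
t 32.7 tcp [ 0.6001 -0.013   0.1503] open 0.30383626663190605 F [-0.515  -0.1723 -0.2198] jaw yaw 79.13 toolx [-0.0057  0.0002 -1.    ]
shares [ 0.0113 -0.01   -0.9895] yaw share 0.008892811496918777
```

View pics/w26.png

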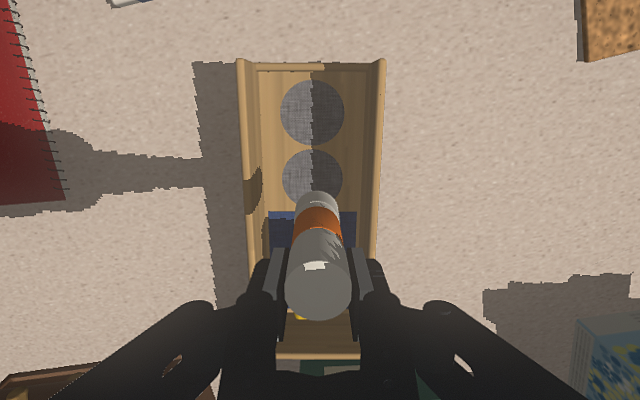

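Request:
step_arm --rows '[[[0,0,0,0.01,-0.01,-0.3,0.9],[0,0,0,0.01,-0.01,-0.6,0.9],[0,0,0,0.01,-0.01,-0.85,0.9],[0,0,0,0.01,-0.01,-0.92,0.9],[0,0,0,0.01,-0.01,-0.92,0.9]]]'

```text
t: 33.25
tcp_pos: [0.601, -0.0139, 0.0768]
ee_rot: [0.702, 0.067, 0.706, -0.067]
ft_force: [0.9, 0.0, -0.1]
opening: 0.301
```

Request:
step_arm --rows '[[[0,0,0,0,0,-0.03,0.9],[0,0,0,0,0,-0.05,0.9],[0,0,0,0,0,-0.05,0.9]]]'

```text
t: 33.55
tcp_pos: [0.6016, -0.0145, 0.0732]
ee_rot: [0.702, 0.067, 0.705, -0.067]
ft_force: [0.7, 0.5, 0.0]
opening: 0.301
```

Request:
step_arm --rows '[[[0,0,0,0,0,-0.02,0.9],[0,0,0,0,0,-0.02,0.9],[0,0,0,0,0,-0.02,0.9]]]'

```text
t: 33.85
tcp_pos: [0.6014, -0.0146, 0.0712]
ee_rot: [0.702, 0.067, 0.706, -0.067]
ft_force: [0.8, -0.8, 1.8]
opening: 0.302
```

Request:
step_arm --rows '[[[0,0,0,0,0,-0.015,0.9],[0,0,0,0,0,-0.015,0.9],[0,0,0,0,0,-0.015,0.9]]]'

```text
t: 34.15
tcp_pos: [0.602, -0.0147, 0.0711]
ee_rot: [0.703, 0.067, 0.705, -0.067]
ft_force: [-2.6, -0.5, 14.4]
opening: 0.304
```

Contact. Release.

Request:
step_arm --rows '[[[0,0,0,0,0,0.015,0.65],[0,0,0,0,0,0.02,0.6],[0,0,0,0,0,0.02,0.3],[0,0,0,0,0,0.02,0],[0,0,0,0,0,0.02,0],[0,0,0,0,0,0.02,0]]]'

```text
t: 34.75
tcp_pos: [0.6012, -0.0145, 0.0713]
ee_rot: [0.702, 0.067, 0.706, -0.067]
ft_force: [0.4, 0.2, -0.2]
opening: 1.0
```

Request:
step_arm --rows '[[[0,0,0,0,0,0.3,0],[0,0,0,0,0,0.7,0],[0,0,0,0,0,1,0],[0,0,0,0,0,1,0]]]'

```text
t: 35.15
tcp_pos: [0.6029, -0.0146, 0.1548]
ee_rot: [0.704, 0.067, 0.704, -0.067]
ft_force: [0.9, 0.2, -1.1]
opening: 1.002
```

Run:
```python
from h import *
goto([.400,.265,.17],79.4)
np.save("pics/w27.npy",camera_info("wrist"),allow_pickle=True)
cv2.imwrite("pics/w27.png",camera("wrist")[:,:,::-1])
```

```text
t 35.15 tcp [ 0.6029 -0.0146  0.1548] open 1.002308093721313 F [ 0.8505  0.172  -1.0575] jaw yaw 79.1 toolx [-0.0002 -0.0001 -1.    ]
shares [-2.5366  3.4948  0.1896] yaw share 0.010151463693700673
```

View pics/w27.png

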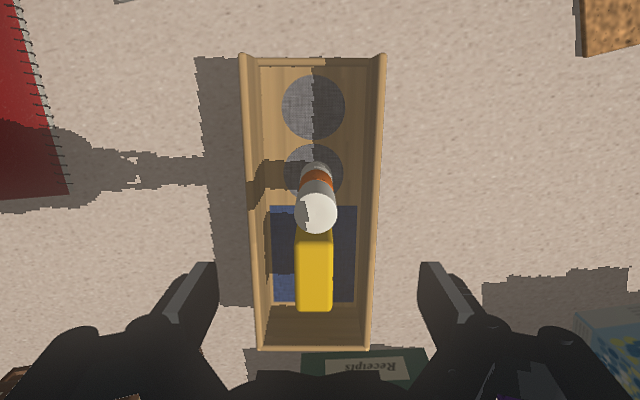

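Glue (cap at (316,213)) and tape (315,270) both stand in the lane. I check their positions, then fetch the blue jar.

Run:
```python
from h import *
info=np.load("pics/w27.npy",allow_pickle=True).item()
print("glue",plane(info,[(316,212.5)],.098)); t=plane(info,[(296,236),(334,236),(332,311),(298,311)],.066);print("tape case",t.mean(0))
a=np.array([np.cos(np.radians(-11)),np.sin(np.radians(-11))]);d=t.mean(0)[:2]-[.619,-.0205];print(d@a,d@[-a[1],a[0]])
```

```text
glue [[ 0.5992 -0.0142  0.098 ]]
tape case [ 0.6605 -0.027   0.066 ]
0.04194029879551437 0.0015618116282462356
```

Request:
step_arm --rows '[[[0,0,0,-0.3,0.5,0.1,0],[0,0,0,-0.7,1,0.2,0]]]'

```text
t: 35.4
tcp_pos: [0.5456, 0.0643, 0.1656]
ee_rot: [0.701, 0.068, 0.706, -0.068]
ft_force: [0.3, 1.0, 0.5]
opening: 0.998
```

Request:
step_arm --rows '[[[0,0,0,-0.3,0.5,0,0],[0,0,0,-0.7,1,0,0]]]'

```text
t: 35.6
tcp_pos: [0.4899, 0.1442, 0.1662]
ee_rot: [0.702, 0.067, 0.706, -0.068]
ft_force: [0.8, 0.0, 0.5]
opening: 0.996
```

Request:
step_arm --rows '[[[0,0,0,-0.3,0.5,0,0],[0,0,0,-0.7,1,0,0]]]'

```text
t: 35.8
tcp_pos: [0.4345, 0.2232, 0.1661]
ee_rot: [0.702, 0.067, 0.706, -0.068]
ft_force: [0.4, 1.1, -1.1]
opening: 1.003
```

Request:
step_arm --rows '[[[0,0,0,-0.3,0.3,0,0],[0,0,0,-0.44,0.49,-0.1,0],[0,0,0,-0.44,0.49,-0.3,0],[0,0,0,-0.44,0.49,-0.3,0]]]'

```text
t: 36.2
tcp_pos: [0.399, 0.2609, 0.1409]
ee_rot: [0.701, 0.066, 0.707, -0.068]
ft_force: [-0.2, -0.2, 1.1]
opening: 1.004
```

Run:
```python
from h import *
goto([.400,.2652,.0723],79.4)
cv2.imwrite("pics/w28.png",camera("wrist")[:,:,::-1])
```

```text
t 36.2 tcp [0.399  0.2609 0.1409] open 1.0042545323449683 F [-0.244  -0.1697  1.1432] jaw yaw 79.17 toolx [-0.0084 -0.0021 -1.    ]
shares [ 0.0121  0.0536 -0.857 ] yaw share 0.007728253730942924
```

View pics/w28.png

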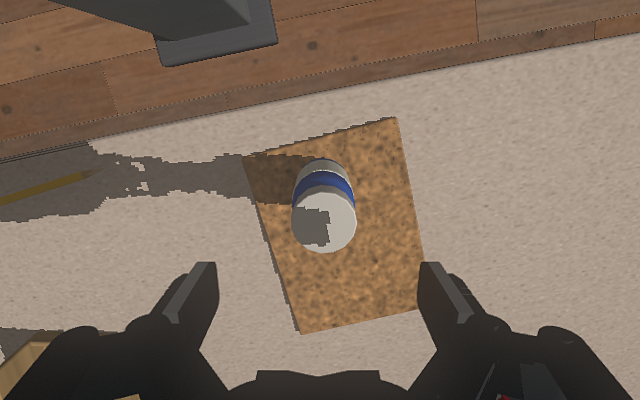

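The glue measures within 1 mm of its start and the tape is in place. I grip the blue jar, whose lid is at (324,221).

Request:
step_arm --rows '[[[0,0,0,0,0.05,-0.4,0],[0,0,0,0,0.05,-0.7,0],[0,0,0,0,0.05,-0.87,0],[0,0,0,0,0.05,-0.87,0],[0,0,0,0,0.05,-0.87,0.3],[0,0,0,0,0.05,-0.87,0.7],[0,0,0,0,0.05,-0.87,0.8],[0,0,0,0,0.05,-0.87,0.8],[0,0,0,0,0.05,-0.87,0.8]]]'

```text
t: 37.15
tcp_pos: [0.4014, 0.2655, 0.0746]
ee_rot: [0.703, 0.067, 0.705, -0.067]
ft_force: [-0.2, -3.1, 10.5]
opening: 0.432
```

Run:
```python
from h import *
goto([.5442,-.0085,.0723],79.4)
cv2.imwrite("pics/w29.png",camera("wrist")[:,:,::-1])
```

```text
t 37.15 tcp [0.4014 0.2655 0.0746] open 0.43235897579331467 F [-0.1884 -3.0502 10.4566] jaw yaw 79.09 toolx [-0.0036  0.0007 -1.    ]
shares [ 1.7851 -3.4255 -0.0285] yaw share 0.010492727632278804
```

View pics/w29.png

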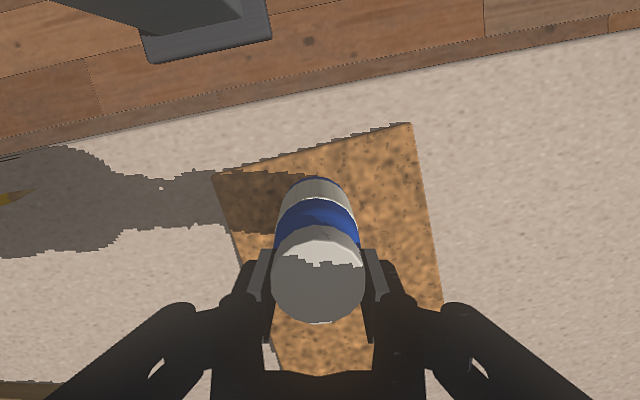

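Request:
step_arm --rows '[[[0,0,0,0,0,0.2,0.8],[0,0,0,0,0,0.6,0.8],[0,0,0,0,0,1,0.8],[0,0,0,0,0,1,0.8]]]'

```text
t: 37.6
tcp_pos: [0.4025, 0.2665, 0.1575]
ee_rot: [0.704, 0.068, 0.704, -0.066]
ft_force: [-0.3, 0.7, -2.8]
opening: 0.43
```

Request:
step_arm --rows '[[[0,0,0,0.1,-0.2,0.3,0.8],[0,0,0,0.3,-0.6,0.5,0.8],[0,0,0,0.5,-1,0.5,0.8]]]'

```text
t: 37.9
tcp_pos: [0.4418, 0.185, 0.1952]
ee_rot: [0.703, 0.067, 0.705, -0.066]
ft_force: [1.6, 0.6, -3.0]
opening: 0.428
```

Request:
step_arm --rows '[[[0,0,0,0.3,-0.5,0,0.8],[0,0,0,0.5,-1,0,0.8]]]'

```text
t: 38.1
tcp_pos: [0.4815, 0.1038, 0.1932]
ee_rot: [0.702, 0.067, 0.706, -0.067]
ft_force: [0.3, 0.8, -2.0]
opening: 0.428
```

Request:
step_arm --rows '[[[0,0,0,0.3,-0.5,0,0.8],[0,0,0,0.5,-1,0,0.8]]]'

```text
t: 38.3
tcp_pos: [0.5215, 0.0235, 0.193]
ee_rot: [0.702, 0.067, 0.706, -0.067]
ft_force: [-0.1, -0.1, -2.0]
opening: 0.429
```

Request:
step_arm --rows '[[[0,0,0,0.15,-0.2,0,0.8],[0,0,0,0.28,-0.42,-0.2,0.8],[0,0,0,0.28,-0.42,-0.4,0.8],[0,0,0,0.28,-0.42,-0.4,0.8],[0,0,0,0.28,-0.42,-0.4,0.8]]]'

```text
t: 38.8
tcp_pos: [0.5427, -0.0081, 0.1615]
ee_rot: [0.702, 0.067, 0.706, -0.067]
ft_force: [0.0, -0.2, -1.2]
opening: 0.429
```

Run:
```python
from h import *
goto([.5455,-.0085,.0746],79.4)
cv2.imwrite("pics/w30.png",camera("wrist")[:,:,::-1])
```

```text
t 38.8 tcp [ 0.5427 -0.0081  0.1615] open 0.42866156091169344 F [ 0.0351 -0.1523 -1.2231] jaw yaw 79.1 toolx [-0.0061  0.0001 -1.    ]
shares [ 0.0349 -0.0049 -1.086 ] yaw share 0.009913443234304016
```

View pics/w30.png

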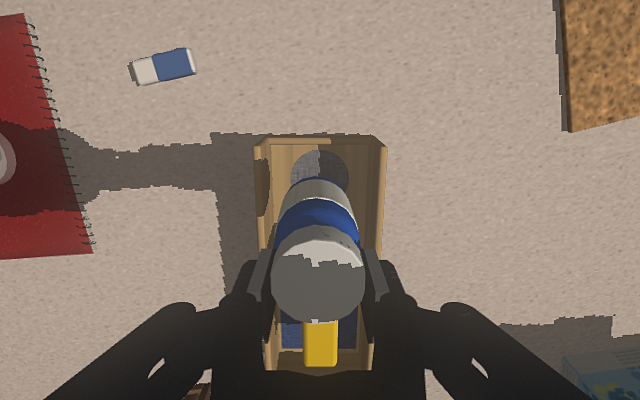

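Request:
step_arm --rows '[[[0,0,0,0.015,0,-0.3,0.8],[0,0,0,0.02,0,-0.6,0.8],[0,0,0,0.02,0,-0.85,0.8],[0,0,0,0.02,0,-0.98,0.8],[0,0,0,0.02,0,-0.98,0.8]]]'

```text
t: 39.35
tcp_pos: [0.5442, -0.008, 0.0827]
ee_rot: [0.702, 0.067, 0.706, -0.067]
ft_force: [-0.4, 0.2, -2.6]
opening: 0.432
```

Request:
step_arm --rows '[[[0,0,0,0,0,-0.03,0.8],[0,0,0,0,0,-0.06,0.8],[0,0,0,0,0,-0.06,0.8]]]'

```text
t: 39.65
tcp_pos: [0.545, -0.0082, 0.0788]
ee_rot: [0.702, 0.067, 0.705, -0.067]
ft_force: [0.3, -0.1, -2.4]
opening: 0.426
```

Request:
step_arm --rows '[[[0,0,0,0,0,-0.02,0.8],[0,0,0,0,0,-0.02,0.8],[0,0,0,0,0,-0.02,0.8]]]'

```text
t: 39.95
tcp_pos: [0.5447, -0.0083, 0.0768]
ee_rot: [0.702, 0.067, 0.706, -0.067]
ft_force: [0.4, -0.3, -1.9]
opening: 0.428
```

Request:
step_arm --rows '[[[0,0,0,0,0,-0.025,0.8],[0,0,0,0,0,-0.025,0.8],[0,0,0,0,0,-0.025,0.8]]]'

```text
t: 40.25
tcp_pos: [0.5448, -0.0083, 0.0747]
ee_rot: [0.702, 0.067, 0.706, -0.067]
ft_force: [-0.3, 0.8, -0.7]
opening: 0.432
```

Request:
step_arm --rows '[[[0,0,0,0,0,-0.015,0.8],[0,0,0,0,0,-0.015,0.8],[0,0,0,0,0,-0.015,0.8]]]'

```text
t: 40.55
tcp_pos: [0.5455, -0.0085, 0.0746]
ee_rot: [0.703, 0.067, 0.705, -0.067]
ft_force: [-0.6, -0.9, 12.7]
opening: 0.426
```

Contact. I release, rise and back off to look.

Request:
step_arm --rows '[[[0,0,0,0,0,0.015,0.6],[0,0,0,0,0,0.02,0.4],[0,0,0,0,0,0.02,0.1],[0,0,0,0,0,0.02,0],[0,0,0,0,0,0.02,0],[0,0,0,0,0,0.02,0]]]'

```text
t: 41.15
tcp_pos: [0.5447, -0.0083, 0.0751]
ee_rot: [0.702, 0.067, 0.706, -0.067]
ft_force: [0.7, -0.3, -1.0]
opening: 0.995
```

Request:
step_arm --rows '[[[0,0,0,0,0,0.3,0],[0,0,0,0,0,0.7,0],[0,0,0,0,0,1,0],[0,0,0,0,0,1,0]]]'

```text
t: 41.55
tcp_pos: [0.5464, -0.0083, 0.1583]
ee_rot: [0.704, 0.067, 0.704, -0.067]
ft_force: [0.6, 0.2, -0.1]
opening: 0.998
```

Request:
step_arm --rows '[[[0,0,0,-0.3,0,0.4,0],[0,0,0,-0.7,0,0.8,0],[0,0,0,-1,0,1,0],[0,0,0,-1,0,1,0]]]'

```text
t: 41.95
tcp_pos: [0.4636, -0.0083, 0.2372]
ee_rot: [0.703, 0.067, 0.705, -0.067]
ft_force: [1.8, 0.3, -0.4]
opening: 1.003
```

Request:
step_arm --rows '[[[0,0,0,-0.1,0,0.5,0],[0,0,0,-0.2,0,1,0],[0,0,0,-0.2,0,1,0],[0,0,0,-0.2,0,1,0],[0,0,0,-0.2,0,1,0]]]'

```text
t: 42.45
tcp_pos: [0.4487, -0.0083, 0.3136]
ee_rot: [0.701, 0.067, 0.706, -0.067]
ft_force: [-0.4, -0.3, -0.9]
opening: 1.001
```

Run:
```python
from h import *
goto([.45,0,.32],79.4)
np.save("pics/w31.npy",camera_info("wrist"),allow_pickle=True)
cv2.imwrite("pics/w31.png",camera("wrist")[:,:,::-1])
cv2.imwrite("pics/s31.png",camera("scene")[:,:,::-1])
im=cv2.imread("pics/w31.png");cv2.imwrite("pics/w31c.png",cv2.resize(im[178:358,255:395],None,fx=3.3,fy=3.3,interpolation=cv2.INTER_CUBIC))
```

```text
t 42.45 tcp [ 0.4487 -0.0083  0.3136] open 1.0009785316723196 F [-0.4402 -0.3146 -0.8989] jaw yaw 79.1 toolx [-0.0073  0.     -1.    ]
shares [0.0165 0.1037 0.08  ] yaw share 0.010127032591079891
```

View pics/w31.png

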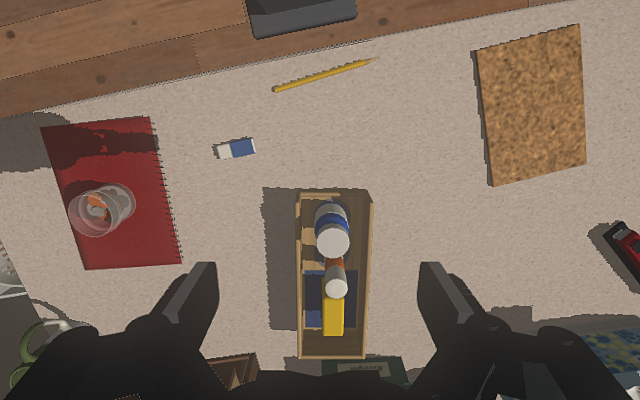

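View pics/s31.png

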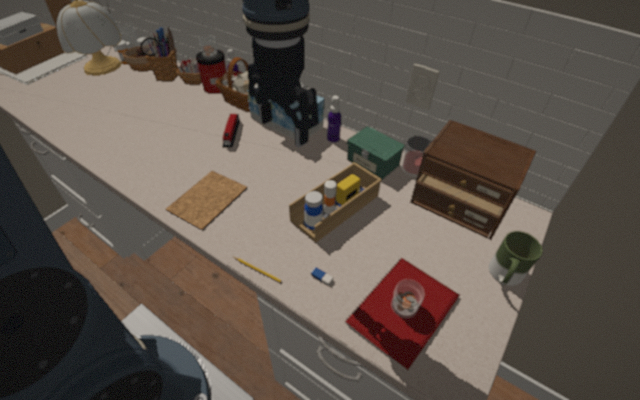

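View pics/w31c.png

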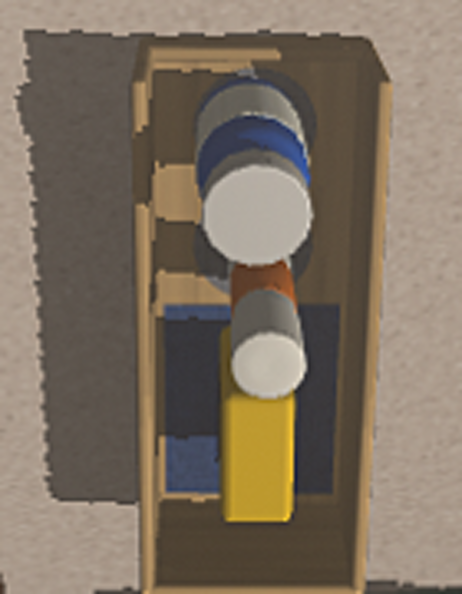

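The final picture shows everything in place: lid at crop (257,213), cap (268,364), tape lengthwise, jar on the notebook at (104,208), and the eraser untouched. I do a numeric check and then hand in.

Run:
```python
from h import *
info=np.load("pics/w31.npy",allow_pickle=True).item()
f=lambda c,z: plane(info,np.atleast_2d(c)/3.3+[255,178],z)[0]
print("jar",f((257,213),.1),"was .540 -.0075"); print("glue",f((268,364),.098),"was .599 -.0133")
print("tape back end",f((257,520),.066)); print("coin",plane(info,[(101,211)],.072)[0])
print("eraser",plane(info,[(234,148)],.013)[0],"before",plane(np.load("pics/w1.npy",allow_pickle=True).item(),[(231.5,145.5)],.013)[0])
```

```text
jar [ 0.5394 -0.0077  0.1   ] was .540 -.0075
glue [ 0.5997 -0.0143  0.098 ] was .599 -.0133
tape back end [ 0.692  -0.0334  0.066 ]
coin [ 0.4601 -0.274   0.072 ]
eraser [ 0.4247 -0.1129  0.013 ] before [ 0.4256 -0.1122  0.013 ]
```

```bash
python3 -c "
from cell import *
print(sign_off())"
```

```text
the job is handed in; nothing more can be done
None
```

I finished all the steps in the required order and handed the job in at about 42.5 s of the 128 s allowed; `sign_off` reports no verdict.

I stood the blue jar and glue stick on the mat, then put the coin jar on the notebook. Next I stood the tape measure lengthwise in the back place, and returned the glue stick and then the blue jar to their places.

**Last checks from the final wrist picture:**
- **Blue jar and glue stick:** both upright, each about 1 mm from its measured start.
- **Tape measure:** upright and in line with the lane, with its case centred at caddy x of about +42 mm and y of about +1.5 mm. That puts its origin at about +48 mm, inside the 25 to 68 range.
- **Eraser:** moved by no more than 1 mm, which is measurement noise.
- **Gripper:** open and clear of everything.

**One disagreement:** the final picture puts the coin jar at y of about -0.274, while the arm's release pose gives -0.291. The picture is an oblique reading of a glass rim, so I trust the release pose more. Both are well inside the notebook's limits, and the jar stands upright.

**Contact on the way:** while setting the coin jar down I pressed one small step too far and the wrist force reached about 39 N. I eased it off before letting go. Neither the wrist nor the other contacts came near the 120 N limit.

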